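# Ready the ware board for the kiln: right the tipped flasks and set its cam clamp

### The arm

A 7-joint arm with a two-finger parallel gripper is mounted at the origin on the work surface. World frame = base frame: x ahead of the robot, y to its left, z up, the work surface at z = 0. Lengths are in m, angles in degrees, forces in N, time in s.
With the tool pointing down it reaches from about 0.425 to 0.875 m from the base axis. Payload 4.7 kg.
Tool frame: the origin (TCP) lies at the very end of the fingers, on their centre line; the grasp point (between the pads) lies env.grip_point_offset behind it (env.grip_point_offset is the distance from the TCP to the grasp point, in m); z points along the fingers, y is the direction in which the jaws open and shut (so a half turn about z gives the same grasp; the last joint's range is limited). The gripper opens to 87 mm and grips with 3 to 60 N. Pads are 19 mm wide; open, the fingers measure 117 mm over their backs; the gripper's body (75 mm by 190 mm) begins 51 mm behind the grasp point.
Start: joints at [65.094, 18.392, -4.016, 83.108, 1.295, 78.541, -3.26], TCP at [0.282, -0.586, 0.223] pointing down, gripper open.
Joint ranges: [-163.93, 163.93], [-17.29, 119.83], [-79.2, 71.16], [3.27, 140.29], [-89.18, 269.18], [5.43, 117.66], [-154.24, 154.24]. Speed limits (degrees/s): [147.25, 147.25, 180, 180, 180, 180, 180].

### API

Orientations are given as [roll, pitch, yaw] about the fixed x, y, z axes, in that order (R = Rz(yaw) Ry(pitch) Rx(roll)).
In Python, from cell import env gives the robot as it stands.
- The arm moves only by the tool send_rows, never from a script. Its argument "plan" is a list of rows, each a list of 7 numbers: the finger opening in mm, from 0 to 87, then the shift along the tool's x, y, z in mm, then the turn, a rotation vector about the tool's x, y, z in rad. A call has 1 to 12 rows; each row shifts and turns the commanded pose from where the row before left it, along the tool's axes as they then stand; what a row does not reach is not made up. A row lasts 1/10 s, in which the tool goes at most 50 mm and 8.59 degrees, less where a joint would pass 70% of its speed; a pose out of reach is approached as far as the arm can. A call is refused whole if a number of a shift passes 50 or a number of a turn 0.15, either way. A call with a gripper value outside its range is refused whole. The fingers move at their own pace and stop on an object; "grip_force" is the grip in N (left out, the last holds). Time passes only in rows, so rows that do not move let the fingers close. It gives the time, the measured TCP pose, the force and the opening at its end, in the units of the state.
- env.get_obs(): the state, without advancing time (a new reading comes with each control period).
- env.read_camera(name): name is "scene" or "top" or "wrist"; returns the picture (384x512x3 uint8, red, green, blue); there is no depth.
- env.get_calibration(name): a dict with "fx", "fy", "cx", "cy" (pixels), "k1" (the pictures are not rectified: a ray, as slopes to the right and down, at radius r is drawn at 1 + k1 r^2 times it, then the intrinsics apply), "extrinsics" (4x4, takes a point from camera to world coordinates). Camera axes: x right, y down, z forward; pixel columns grow to the right and rows downward; lengths in m; the calibration is good to about 2 mm. A picture is of the moment at which its call begins: read the wrist's pose just before it. get_calibration takes no time and is no camera call; for the wrist camera it gives the pose at the moment of the call.
- env.sign_off(): hands the job in, once; it reports no verdict.
Trained networks look in the newest picture that a camera, given by its name, has taken for a name from the list of things; names that differ only in an ending like _2 or _b are one class to them, and where a whole thing is asked for, a point or a joint stands for the part that bears it (a point fixed in the world has none). Each returns a list of dicts, best first, with "confidence" (0 to 1); they miss things now and then, are a little off and sometimes report something else, mostly with a low value. They report only what shows in the picture. A call takes as long as a camera call. They do not tell look-alikes from the thing itself.
- env.regions_of(camera, query): "region" (384x512 bool, what is visible of it) and "rect" ([left, top, right, bottom] in pixels, round what is visible of it).
The state is a dict: "time_s": time; "qpos": joint angles; "joint_velocities": joint speeds; "effort": joint torques, N m; "tool_pos": TCP position; "tool_rot": TCP orientation; "force": force on the tool from outside, world axes, zero at the start; "wrist_torque": the same for the moment, N m; "grip_width": finger opening in m.
Only numpy, scipy, OpenCV 4.12 (cv2) and the standard library are available. Lean on these libraries where they do the work, as an engineer would, in place of code of your own. Each camera call takes 0.05 s, during which the arm holds its last target. There are 200 camera calls.

### The job

Get this board of flasks ready to be carried to the kiln: flip the clamp's quick-release lever up open, then, with it open, turn the wing nut clockwise until its long wing points at the white mark, and flip the lever fully closed again so that the clamp holds the board. Every flask that has tipped over must be stood upright again in the row along the middle of the board, so that in the end all the flasks there stand on the board; leave the other things on the bench where they are.

Things in the scene. Friction and masses are not known exactly. Their poses are not given: they have to be found in the camera images.
- carrier: Low fixed grey steel tray frame (216 x 760 mm, lips 20 mm high) holding the ware board; origin under the board's middle, on the table, z up, x away from the robot, long side along y. At its +y end stands the cam clamp: a dark block 170 x 60 mm, 70 mm high, centred at y = +372 mm; a short arm at x = +55 mm reaches from it over the board's end, with nut and foot.
- bail (a joint): Quick-release cam lever: a U-shaped aluminium bail hinged on the clamp block. 0 = closed (level, cross bar towards the carrier's -x, the robot); grows as it is flipped up; 1.57 = straight up, stop at 1.9; open means beyond 1.5. It stays where it is left (friction, about 2.5 N at the cross bar).
- bail_grip (a point): Middle of the bail's cross bar: 14 mm thick, along the carrier's y, 50 mm clear between the side bars. Can be pinched from above, fingers closing along the carrier's x; it turns in the fingers as the bail swings. Closed, it is 100 mm above the table with free space around it.
- bail_hinge (a point): Hinge of the bail (axis along the carrier's y), 100 mm above the table. With q = joint bail the cross bar lies from here 85 mm x cos q towards the carrier's -x and 85 mm x sin q up.
- nut (a joint): Adjusting nut: flat brass wing nut on a vertical axis; grows clockwise seen from above (tightening, foot 3 mm down per rad). At 2.0 its long wing (white stripe on top) points at the white index mark on the arm, along the carrier's +y; at q it points 2.0 - q rad anticlockwise of that. Travel -0.3 to 3.2, starts between 0 and 0.7; light friction, stays where left.
- nut_grip (a point): Point on the nut's axis at the wing's mid-height, 99 mm above the table with the lever closed, 106 to 108 mm open (the arm rises with it). Wing: bar 13 mm thick, reaching 13 mm below and 11 mm above this point, its ends 44 and 30 mm from the axis; the arm's top is 20 mm below this point. Site x along the long wing, z up; pinch across it (along point y) from above.
- board: Loose wooden ware board 200 x 660 x 18 mm lying in the carrier, long side along y, 1.6 kg; origin centre of its underside: its top is 18 mm above that, 30 mm above the table. The flasks belong on it in one row along its y axis.
- foot: Black rubber pressing foot of the clamp, 28 mm across, over the board's +y end (carrier x = +55, y = +310 mm); origin at its underside. The bail lifts arm, nut and foot about 8 mm as it opens; closed with the nut at the mark it presses the board with about 8 N, on a spring.
- F1: Square grey stoneware flask, body 52 x 52 x 90 mm, round neck 30 mm across above it, 125 mm tall in all, about 0.22 kg; origin on its axis 62.5 mm from base and mouth, z axis towards the neck. Tipped over at the start: lies on a side on the board, across the row, neck towards or away from the robot. May be absent (two or three of F1 to F3 are there).
- F2: Square grey stoneware flask, body 52 x 52 x 90 mm, round neck 30 mm across above it, 125 mm tall in all, about 0.22 kg; origin on its axis 62.5 mm from base and mouth, z axis towards the neck. Tipped over at the start: lies on a side on the board, across the row, neck towards or away from the robot. May be absent (two or three of F1 to F3 are there).
- F3: Square grey stoneware flask, body 52 x 52 x 90 mm, round neck 30 mm across above it, 125 mm tall in all, about 0.22 kg; origin on its axis 62.5 mm from base and mouth, z axis towards the neck. Tipped over at the start: lies on a side on the board, across the row, neck towards or away from the robot. May be absent (two or three of F1 to F3 are there).
- N1: Square grey stoneware flask, body 52 x 52 x 90 mm, round neck 30 mm across above it, 125 mm tall in all, about 0.22 kg; origin on its axis 62.5 mm from base and mouth, z axis towards the neck. Stands upright on the board at the start, among the tipped ones; flasks stand about 114 mm apart along the board.
- N2: Square grey stoneware flask, body 52 x 52 x 90 mm, round neck 30 mm across above it, 125 mm tall in all, about 0.22 kg; origin on its axis 62.5 mm from base and mouth, z axis towards the neck. Stands upright on the board at the start, among the tipped ones; flasks stand about 114 mm apart along the board.
- cup: Small bisque cup 72 mm wide, 50 mm high, to the left of the clamp; bystander, to be left alone. Origin at its underside.
- rib: Flat wooden throwing rib 90 x 50 x 8 mm, between robot and carrier; bystander, to be left alone. Origin at its underside.
- brush: Brush lying to the left of the clamp; bystander, to be left alone. Origin at its underside.
- bowl: Small bisque bowl 90 mm wide, 45 mm high, just behind the carrier; bystander, to be left alone. Origin at its underside.
- stone: Grey sharpening stone 50 x 150 x 25 mm, just behind the carrier; bystander, to be left alone. Origin at its underside.
Things that resemble listed ones, but are neither listed nor needed, are in the scene too. Leave any purple look-alike of the F2 alone.

How it is judged (in metres and radians):
On the way, in this order (a step that is already met when the one before it is completed fails the run):
1. the lever is flipped open (beyond 1.4 rad) (value of joint bail above 1.4 rad), for 0.2 s.
2. with the lever open, the nut's long wing is at the mark (joint nut 1.8 to 2.2) (value of joint nut between 1.8 and 2.2 rad and value of joint bail above 1.2 rad), for 0.2 s.
3. the lever is closed again (below 0.12 rad) with the nut still at the mark (value of joint nut between 1.8 and 2.2 rad and value of joint bail below 0.12 rad), for 0.2 s.
At the end, for the whole second after the job is handed in: Lever closed (below 0.12 rad), nut's long wing within 0.2 rad of the mark (joint nut 1.8 to 2.2), the foot pressing the board with over 4 N, and every flask present (F1 to F3, N1, N2) standing at rest on the board, neck up within 0.12 rad, its centre within 50 mm of the board's long centre line (all of step 3 and contact force between foot and board above 4 N and angle between each of F1, F2, F3, N1, N2's own z axis and vertical below 0.12 rad and x of F1 in the frame of board between -0.05 and 0.05 m and z of F1 in the frame of board between 0.072 and 0.09 m and linear speed of each of F1, F2, F3, N1, N2 below 0.03 m/s and x of F2 in the frame of board between -0.05 and 0.05 m and z of F2 in the frame of board between 0.072 and 0.09 m and x of F3 in the frame of board between -0.05 and 0.05 m and z of F3 in the frame of board between 0.072 and 0.09 m and x of N1 in the frame of board between -0.05 and 0.05 m and z of N1 in the frame of board between 0.072 and 0.09 m and x of N2 in the frame of board between -0.05 and 0.05 m and z of N2 in the frame of board between 0.072 and 0.09 m); the robot touches nothing.
It fails at once if a bystander (cup, rib, brush, bowl or stone) is moved more than 50 mm (distance of any of cup, rib, brush, bowl, stone from where it was at the start of the episode above 0.05 m).
Of F1, F2, F3 only 2 to 3 are there at a start; the rules pass over those that are not, and their reading is None.
At some moment in a run one of F1, F2, F3 may be knocked a few centimetres aside while the robot is not near it.
Once in a run the grip may slacken for a moment while it holds something.
It also fails if it takes over 210 s, if anything falls off the work surface, if the arm or the gripper's body presses on something with over 40 N, if the wrist force passes 120 N, or if a joint passes its speed limit or range.

## Working session

There is one attempt and no reset: what is moved stays moved. The work goes in short steps, Python scripts to look and compute and a tool call to move; the robot and the scene stay as the last step left them, time stands still between calls to the robot, and variables do not carry over. Pictures are saved under pics/ and viewed, about 12 in all and at most 16, crops included, and the job is handed in when it is done.

Besides the shell and the picture viewer there is one more tool, called after "Call:" as name(argument=value, ...), one argument or row to a line, values as JSON. send_rows: Moves the arm, as the interface text tells. Its arguments: {"type":"object","properties":{"plan":{"type":"array"},"grip_force":{"type":"number"}},"required":["plan"]}

```bash
ls; mkdir -p pics
cat > h.py <<'E'
from cell import env
import numpy as np, cv2
from scipy.spatial.transform import Rotation as R
def pic(cam,name,crop=None,scale=1):
    im=env.read_camera(cam)[:,:,::-1].copy()
    if crop: im=im[crop[1]:crop[3],crop[0]:crop[2]]
    im=cv2.resize(im,None,fx=scale,fy=scale,interpolation=cv2.INTER_CUBIC)
    cv2.imwrite('pics/'+name+'.png',im)
def ray(cam,uv,c=None):
    c=c or env.get_calibration(cam)
    K=np.array([[c['fx'],0,c['cx']],[0,c['fy'],c['cy']],[0,0,1.]])
    p=cv2.undistortPoints(np.array([[uv]],float),K,np.array([c['k1'],0,0,0.]))[0,0]
    E=np.array(c['extrinsics']); d=E[:3,:3]@[p[0],p[1],1]
    return E[:3,3],d
def at(cam,uv,z,c=None):
    o,d=ray(cam,uv,c); return o+d*(z-o[2])/d[2]
def proj(cam,P,c=None):
    c=c or env.get_calibration(cam); E=np.linalg.inv(np.array(c['extrinsics']))
    q=E[:3,:3]@np.array(P)+E[:3,3]; s=q[:2]/q[2]; s=s*(1+c['k1']*(s@s))
    return np.array([c['fx']*s[0]+c['cx'],c['fy']*s[1]+c['cy']])
E
python3 - <<'E'
from h import *
o=env.get_obs(); print({k:np.round(v,3) for k,v in o.items()}, env.grip_point_offset)
pic('top','top0',scale=1.5); pic('scene','scene0',scale=1.5)
for cam in('top','scene'):
    print(cam,np.round(env.get_calibration(cam)['extrinsics'],3).tolist())
for q in ['F1','bail_grip','nut','foot','board','carrier']:
    for r in env.regions_of('top',q)[:7]:
        m=r['region']; ys,xs=np.nonzero(m)
        print(q,round(r['confidence'],2),r['rect'],'ctr',xs.mean().round(1),ys.mean().round(1),m.sum())
E
```

```text
pics
{'time_s': np.float64(0.0), 'qpos': array([65.095, 18.44 , -4.014, 83.171,  1.295, 78.539, -3.261]), 'joint_velocities': array([ 0.094, -0.017, -0.013,  0.066, -0.045,  0.11 , -0.033]), 'effort': array([ 1.0000e-03, -4.9129e+01, -4.0300e-01, -3.1252e+01, -6.4000e-02,
        4.4000e-02,  0.0000e+00]), 'tool_pos': array([ 0.282, -0.585,  0.221]), 'tool_rot': array([-1.79895e+02,  6.00000e-03,  2.57130e+01]), 'force': array([-0.429,  0.509, -0.743]), 'wrist_torque': array([ 0.002, -0.017,  0.035]), 'grip_width': np.float64(0.087)} 0.0187
top [[0.009, -0.977, 0.212, 0.284], [-1.0, -0.01, -0.003, 0.018], [0.006, -0.212, -0.977, 1.241], [0.0, 0.0, 0.0, 1.0]]
scene [[0.692, 0.461, -0.555, 1.375], [0.721, -0.462, 0.516, -0.759], [-0.019, -0.758, -0.652, 1.063], [0.0, 0.0, 0.0, 1.0]]
F1 0.96 [373.6, 253.3, 422.4, 273.8] ctr 400.7 264.4 709
F1 0.95 [222.4, 156.9, 242.0, 198.7] ctr 230.6 178.3 638
F1 0.73 [153.6, 179.3, 181.5, 221.9] ctr 168.6 201.7 504
F1 0.68 [254.7, 159.8, 276.3, 203.2] ctr 265.1 180.9 569
F1 0.61 [166.5, 251.5, 209.3, 279.9] ctr 185.5 265.4 650
bail_grip 0.67 [155.1, 181.4, 184.9, 220.2] ctr 168.2 200.6 439
bail_grip 0.39 [235.6, 114.3, 258.3, 140.1] ctr 244.9 126.3 566
nut 0.57 [188.2, 146.1, 201.2, 170.0] ctr 193.1 158.4 155
nut 0.57 [83.8, 142.2, 130.6, 191.8] ctr 103.2 168.7 614
nut 0.48 [109.2, 221.4, 131.0, 244.4] ctr 117.9 232.4 416
board 0.81 [186.3, 151.9, 392.6, 223.9] ctr 290.2 187.8 10254
carrier 0.8 [154.7, 143.9, 394.2, 225.0] ctr 209.6 188.9 2925
```

View pics/top0.png

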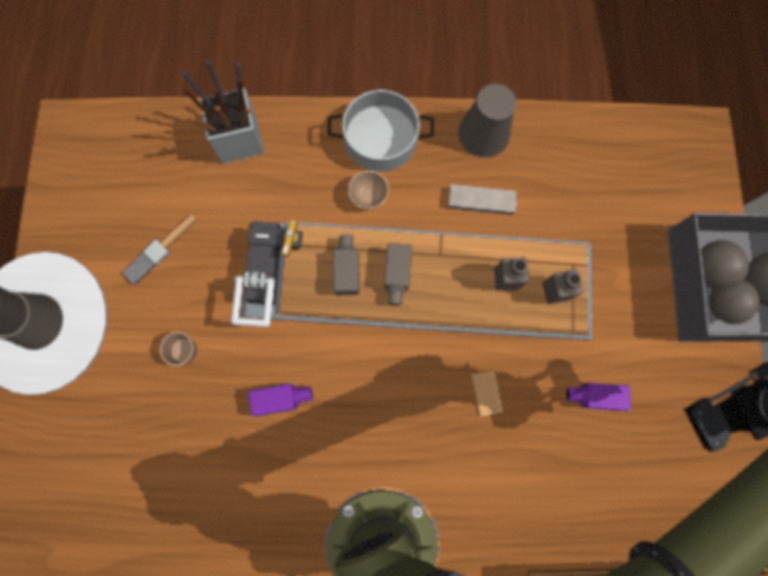

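View pics/scene0.png

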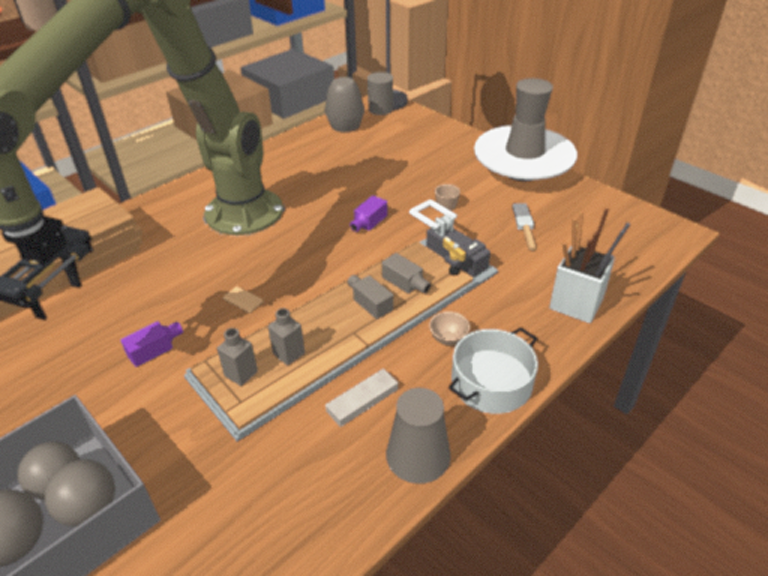

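The top view shows the carrier with the clamp at its left end. The white bail's cross bar is near (252,320) and the brass nut near (290,237). There are two tipped flasks: (346,265) with its neck away from the robot and (397,272) with its neck towards it. Two flasks stand at (512,272) and (563,285). The purple look-alikes lie off the board.

Run:
```python
from h import *
s=1.5
r=[at('top',np.array(p)/s,.02)[:2] for p in [(590,242),(590,337)]]
print('-y corners',np.round(r,3), np.linalg.norm(r[0]-r[1]))
for n,p in {'near edge +y':(276,319),'far edge +y':(305,226)}.items(): print(n,at('top',np.array(p)/s,.02).round(3))
u=at('top',np.array((276,319))/s,.02)[:2]-r[1]; u2=at('top',np.array((305,226))/s,.02)[:2]-r[0]
for a in(u,u2): print('yaw',np.degrees(np.arctan2(-a[0],a[1])))
yaw=np.arctan2(-(u+u2)[0],(u+u2)[1]); ey=np.array([-np.sin(yaw),np.cos(yaw)]); ex=np.array([np.cos(yaw),np.sin(yaw)])
C=(r[0]+r[1])/2+ey*.380
print('carrier',C.round(3),np.degrees(yaw))
for n,p,z in [('bar',(252,322),.107),('nut',(290,237),.105),('Fa body',(346,270),.082),('Fa neck',(345,241),.072),('Fb body',(398,265),.082),('Fb neck',(396,297),.072),('N1 top',(518,265),.155),('N2 top',(573,277),.155)]:
    w=at('top',np.array(p)/s,z)[:2]; print(n,w.round(3),'carrier',np.round([(w-C)@ex,(w-C)@ey],3), np.linalg.norm(w).round(3))
# model corners reprojection
for n,l in dict(nut=(.055,.31,.099),)  .items(): print(n,(proj('top',[*(C+ex*l[0]+ey*l[1]),l[2]])*s).round(0), (C+ex*l[0]+ey*l[1]).round(3))
```

```text
-y corners [[ 0.642 -0.46 ]
 [ 0.43  -0.445]] 0.21265005156792285
near edge +y [0.463 0.229 0.02 ]
far edge +y [0.671 0.174 0.02 ]
yaw -2.801738095154687
yaw -2.592367704529823
carrier [ 0.554 -0.073] -2.700266349802813
bar [0.443 0.261] carrier [-0.126  0.328] 0.515
nut [0.62  0.193] carrier [0.054 0.269] 0.649
Fa body [0.557 0.078] carrier [-0.004  0.151] 0.563
Fa neck [0.622 0.082] carrier [0.061 0.158] 0.627
Fb body [ 0.569 -0.029] carrier [0.013 0.044] 0.57
Fb neck [ 0.504 -0.025] carrier [-0.052  0.045] 0.504
N1 top [ 0.554 -0.26 ] carrier [ 0.009 -0.187] 0.612
N2 top [ 0.531 -0.368] carrier [-0.009 -0.296] 0.646
nut [271. 236.] [0.623 0.234]
```

Call:
send_rows(
  plan=[
    [87, 43, -16, -13, 0, 0, 0],
    [87, 43, -16, -13, 0, 0, 0],
    [87, 43, -16, -13, 0, 0, 0],
    [87, 43, -16, -13, 0, 0, 0],
    [87, 43, -16, -13, 0, 0, 0],
    [87, 43, -16, -13, 0, 0, 0],
    [87, 43, -16, -13, 0, 0, 0],
    [87, 43, -16, -13, 0, 0, 0],
    [87, 43, -16, -13, 0, 0, 0],
    [87, 43, -16, -13, 0, 0, 0],
  ],
  grip_force=25,
)

```text
time_s: 1.4
tool_pos: [0.601, -0.2536, 0.3534]
tool_rot: [180.0, -0.0, 25.7]
force: [0.8, -0.9, -0.4]
grip_width: 0.0873
```

Call:
send_rows(
  plan=[
    [87, 0, 0, 0, 0, 0, -0.134],
    [87, 0, 0, 0, 0, 0, -0.134],
    [87, 0, 0, 0, 0, 0, -0.134],
    [87, 0, 0, 0, 0, 0, -0.134],
    [87, 0, 0, 0, 0, 0, -0.134],
    [87, 0, 0, 0, 0, 0, -0.134],
    [87, 0, 0, 0, 0, 0, -0.134],
    [87, 0, 0, 0, 0, 0, -0.137],
    [87, 46, -3, 0, 0, 0, 0],
    [87, 46, -3, 0, 0, 0, 0],
    [87, 46, -3, 0, 0, 0, 0],
    [87, 46, -3, 0, 0, 0, 0],
  ],
)

```text
time_s: 2.6
tool_pos: [0.5964, -0.0689, 0.3527]
tool_rot: [180.0, 0.0, 87.3]
force: [0.1, 0.8, 0.3]
grip_width: 0.0872
```

Call:
send_rows(
  plan=[
    [87, 46, -10, 0, 0, 0, 0],
    [87, 46, -10, 0, 0, 0, 0],
    [87, 46, -10, 0, 0, 0, 0],
    [87, 46, -10, 0, 0, 0, 0],
    [87, 46, -10, 0, 0, 0, 0],
    [87, 46, -10, 0, 0, 0, 0],
    [87, 0, 0, 0, 0, 0, 0],
    [87, 0, 0, 0, 0, 0, 0],
  ],
)

```text
time_s: 3.4
tool_pos: [0.5491, 0.2093, 0.3526]
tool_rot: [180.0, 0.0, 87.5]
force: [0.4, -1.0, -0.2]
grip_width: 0.087
```

Run:
```python
from h import *
print(env.get_obs()['tool_pos'].round(4),env.get_obs()['qpos'].round(1))
c=env.get_calibration('wrist'); print(np.round(c['extrinsics'],3).tolist(),c['fx'])
pic('wrist','w1',scale=1.5)
C=np.array([.552,-.115]);y=np.radians(-2.7);ex=np.array([np.cos(y),np.sin(y)]);ey=np.array([-ex[1],ex[0]])
for n,l in dict(bar=(-.126,.372,.1),nut=(.055,.31,.099)).items(): print(n,proj('wrist',[*(C+ex*l[0]+ey*l[1]),l[2]])*1.5)
for q in('bail_grip','nut','F1','foot'):
    for r in env.regions_of('wrist',q)[:3]:
        ys,xs=np.nonzero(r['region']); print(q,round(r['confidence'],2),np.round(np.array(r['rect'])*1.5),(xs.mean()*1.5).round(),(ys.mean()*1.5).round())
```

```text
[0.5491 0.2093 0.3526] [ 11.1  12.7 -41.8  78.5   8.5  91.9 -32.2]
[[0.999, -0.042, -0.011, 0.551], [-0.043, -0.967, -0.251, 0.277], [0.0, 0.251, -0.968, 0.515], [0.0, 0.0, 0.0, 1.0]] 283.9358054011229
bar [266.79736497 194.0634594 ]
nut [453.87326101 258.20142031]
bail_grip 0.72 [257. 150. 377. 234.] 310.0 190.0
nut 0.67 [414. 243. 488. 268.] 448.0 255.0
F1 0.88 [339. 405. 447. 447.] 395.0 421.0
F1 0.67 [350. 324. 461. 361.] 404.0 341.0
foot 0.4 [337. 402. 444. 447.] 394.0 421.0
```

View pics/w1.png

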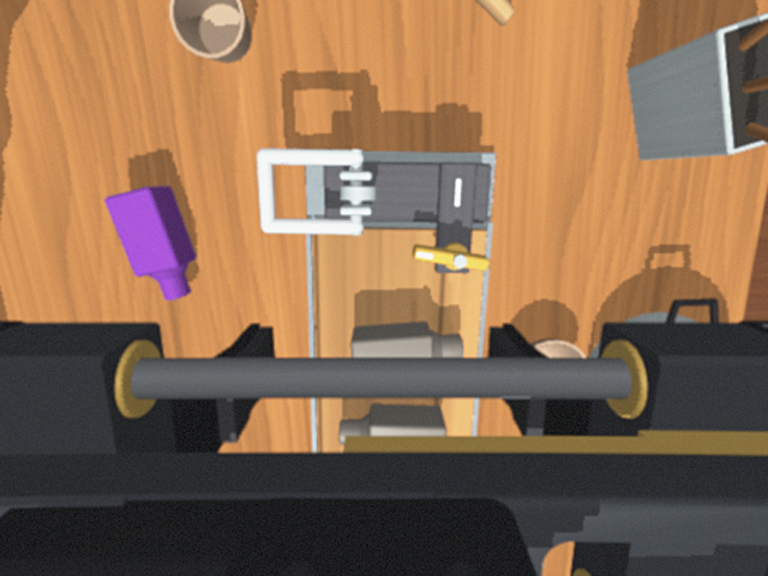

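The wrist view shows the bail's cross bar at x≈265 (rows 150–232), the hinge at about (357,191), the nut axis at about (459,260), and the long wing tip at (414,252). My carrier model agrees to within a few pixels.

Run:
```python
from h import *
c=env.get_calibration('wrist')
for n,p,z in [('bar',(265,191),.107),('hinge',(357,191),.107),('nut',(459,260),.11),('tipL',(414,252),.11),('tipS',(490,265),.11),('Fb base..neck',(444,421),.08)]:
    print(n,at('wrist',np.array(p)/1.5,z,c).round(4))
```

```text
bar [0.4448 0.2647 0.107 ]
hinge [0.5305 0.2606 0.107 ]
nut [0.625  0.1908 0.11  ]
tipL [0.5818 0.2008 0.11  ]
tipS [0.655  0.1844 0.11  ]
Fb base..neck [ 0.6124 -0.0025  0.08  ]
```

Call:
send_rows(
  plan=[
    [60, 17, -36, -40, 0, 0, 0],
    [60, 17, -36, -40, 0, 0, 0],
    [60, 16, -35, -40, 0, 0, 0],
    [60, 0, 0, 0, 0, 0, 0],
    [60, 0, 0, 0, 0, 0, 0],
  ],
)

```text
time_s: 4.15
tool_pos: [0.4568, 0.2568, 0.4606]
tool_rot: [179.8, -0.0, 87.3]
force: [1.2, -1.5, -0.3]
grip_width: 0.0613
```

Call:
send_rows(
  plan=[
    [60, 3, -6, 45, 0, 0, 0],
    [60, 3, -6, 45, 0, 0, 0],
    [60, 0, 0, 45, 0, 0, 0],
    [60, 0, 0, 45, 0, 0, 0],
    [60, 0, 0, 45, 0, 0, 0],
    [60, 0, 0, 45, 0, 0, 0],
    [60, 0, 0, 20, 0, 0, 0],
    [60, 0, 0, 0, 0, 0, 0],
    [60, 0, 0, 0, 0, 0, 0],
  ],
)

```text
time_s: 5.05
tool_pos: [0.4453, 0.2623, 0.1689]
tool_rot: [-179.9, 0.0, 87.2]
force: [-0.2, 0.2, -0.5]
grip_width: 0.0598
```

Call:
send_rows(
  plan=[
    [60, 1, 0, 30, 0, 0, 0],
    [60, 0, 0, 30, 0, 0, 0],
    [60, 0, 0, 27, 0, 0, 0],
    [60, 0, 0, 0, 0, 0, 0],
    [60, 0, 0, 0, 0, 0, 0],
    [0, 0, 0, 0, 0, 0, 0],
    [0, 0, 0, 0, 0, 0, 0],
    [0, 0, 0, 0, 0, 0, 0],
    [0, 0, 0, 0, 0, 0, 0],
    [0, 0, 0, 0, 0, 0, 0],
  ],
)

```text
time_s: 6.05
tool_pos: [0.4451, 0.2645, 0.0827]
tool_rot: [180.0, 0.0, 87.3]
force: [-0.1, 0.1, 0.5]
grip_width: 0.0279
```

Call:
send_rows(
  plan=[
    [0, 0, 0, 0, 0, 0, 0],
    [0, 0, 0, 0, 0, 0, 0],
    [0, 0, 0, 0, 0, 0, 0],
    [0, 0, 0, 0, 0, 0, 0],
  ],
)

```text
time_s: 6.45
tool_pos: [0.4428, 0.2645, 0.0822]
tool_rot: [-179.8, 0.1, 87.3]
force: [-4.5, -0.7, 4.6]
grip_width: 0.0131
```

Call:
send_rows(
  plan=[
    [0, 0, 1, -12.7, 0, 0, 0],
    [0, 0, 3, -12.4, 0, 0, 0],
    [0, 0, 4.7, -11.9, 0, 0, 0],
    [0, 0, 6.3, -11, 0, 0, 0],
    [0, 0, 8, -9.9, 0, 0, 0],
    [0, 0, 9.4, -8.7, 0, 0, 0],
    [0, 0, 10.5, -7.1, 0, 0, 0],
    [0, 0, 11.5, -5.5, 0, 0, 0],
    [0, 0, 12.2, -3.6, 0, 0, 0],
    [0, 0, 12.6, -2, 0, 0, 0],
    [0, 0, 0, 0, 0, 0, 0],
    [0, 0, 0, 0, 0, 0, 0],
  ],
)

```text
time_s: 7.65
tool_pos: [0.5259, 0.2601, 0.1695]
tool_rot: [179.8, 0.0, 87.2]
force: [-0.0, -0.7, 5.5]
grip_width: 0.0132
```

Call:
send_rows(
  plan=[
    [0, 0, -5, 0, 0, 0, 0],
    [0, 0, 0, 0, 0, 0, 0],
    [50, 0, 0, 0, 0, 0, 0],
    [50, 0, 0, 0, 0, 0, 0],
    [50, 0, 0, 0, 0, 0, 0],
    [50, 0, 0, 0, 0, 0, 0],
    [50, 0, 0, -25, 0, 0, 0],
    [50, 0, 0, -40, 0, 0, 0],
    [50, 0, 0, -40, 0, 0, 0],
    [50, 0, 0, -30, 0, 0, 0],
  ],
)

```text
time_s: 8.65
tool_pos: [0.519, 0.2616, 0.3045]
tool_rot: [179.9, -0.1, 87.3]
force: [0.4, 0.9, -0.8]
grip_width: 0.0499
```

Call:
send_rows(
  plan=[
    [50, -32, 52, 0, 0, 0, -0.14],
    [50, 0, 0, 0, 0, 0, -0.14],
  ],
)

```text
out of range: a shift must lie within [-50, 50]
```

Call:
send_rows(
  plan=[
    [50, -32, 48, 0, 0, 0, 0],
    [50, -32, 48, 0, 0, 0, 0],
    [50, 0, 0, 0, 0, 0, -0.14],
    [50, 0, 0, 0, 0, 0, -0.14],
    [50, 0, 0, 0, 0, 0, -0.14],
    [50, 0, 0, 0, 0, 0, -0.14],
    [50, 0, 0, 0, 0, 0, -0.14],
    [50, 0, 0, 0, 0, 0, -0.14],
    [50, 0, 0, 0, 0, 0, -0.14],
    [50, 0, 0, 0, 0, 0, -0.14],
    [50, 0, 0, 0, 0, 0, -0.14],
    [50, 0, 0, 0, 0, 0, -0.138],
  ],
)

```text
time_s: 9.85
tool_pos: [0.5992, 0.2018, 0.3018]
tool_rot: [-180.0, -0.1, 167.8]
force: [-0.6, 0.1, -0.2]
grip_width: 0.0497
```

Run:
```python
from h import *
o=env.get_obs();print(o['tool_pos'].round(4),o['tool_rot'].round(1),o['qpos'].round(1))
pic('wrist','w2',scale=1.5)
print(proj('wrist',[.6253,.191,.118])*1.5)
for q in('bail_grip','nut'):
    for r in env.regions_of('wrist',q)[:2]:
        print(q,round(r['confidence'],2),np.round(np.array(r['rect'])*1.5))
```

```text
[0.5992 0.2018 0.3018] [-1.800e+02 -1.000e-01  1.678e+02] [ 18.5  22.6 -53.8  77.1  18.1  89.2  44.4]
[375.22061541 293.96250088]
bail_grip 0.63 [387. 122. 515. 174.]
nut 0.95 [365. 234. 393. 323.]
```

View pics/w2.png

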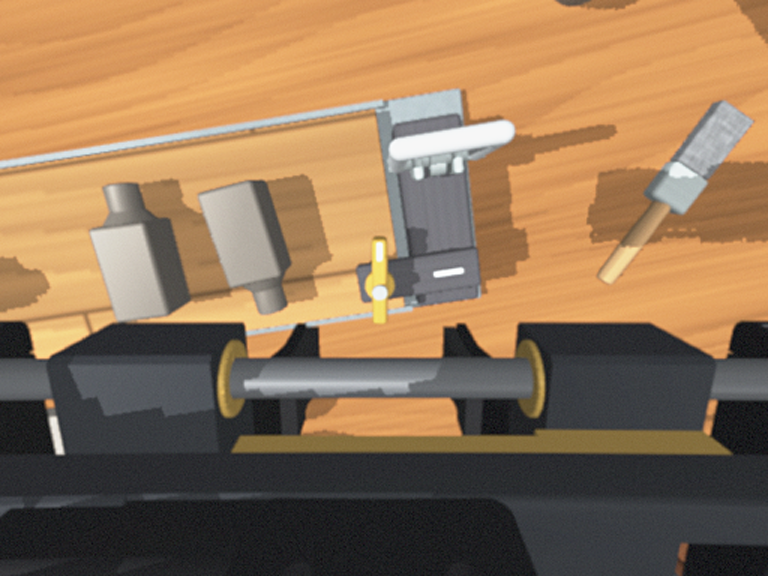

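The wrist view shows the lever upright with its bar at about (452,141). The wing is vertical in the image (379, rows 237–323), so it is aligned with the tool x axis.

Run:
```python
from h import *
c=env.get_calibration('wrist')
P=np.array([at('wrist',np.array(p)/1.5,.118,c) for p in[(379.5,238),(379,289),(379.5,323)]]); print(P.round(4))
d=P[0]-P[2]; print(np.degrees(np.arctan2(d[1],d[0])),np.linalg.norm(d), (P[0]+(P[2]-P[0])*44/74).round(4))
o=env.get_obs(); t=np.array([.6253,.191,.094])
for t in (t,np.r_[(P[0]+(P[2]-P[0])*44/74)[:2],.094]): print(R.from_euler('xyz',o['tool_rot'],degrees=True).inv().apply(t-o['tool_pos']).round(4))
```

```text
[[0.5798 0.2046 0.118 ]
 [0.6217 0.1947 0.118 ]
 [0.6513 0.1885 0.118 ]]
167.26593724799687 0.07332345297976635 [0.6223 0.195  0.118 ]
[-0.0279 -0.0047  0.2077]
[-0.0241 -0.0015  0.2077]
```

Call:
send_rows(
  plan=[
    [50, -25, -2, 40, 0, 0, 0],
    [50, 0, 0, 40, 0, 0, 0],
    [50, 0, 0, 40, 0, 0, 0],
    [50, 0, 0, 40, 0, 0, 0],
    [50, 0, 0, 30, 0, 0, 0],
    [50, 0, 0, 16, 0, 0, 0],
    [50, 0, 0, 0, 0, 0, 0],
    [50, 0, 0, 0, 0, 0, 0],
  ],
)

```text
time_s: 10.8
tool_pos: [0.6242, 0.1948, 0.0975]
tool_rot: [179.9, 0.1, 167.4]
force: [0.7, 0.0, 1.0]
grip_width: 0.0497
```

Call:
send_rows(
  plan=[
    [0, 0, 0, 0, 0, 0, 0],
    [0, 0, 0, 0, 0, 0, 0],
    [0, 0, 0, 0, 0, 0, 0],
    [0, 0, 0, 0, 0, 0, 0],
    [0, 0, 0, 0, 0, 0, 0],
    [0, 0, 0, 0, 0, 0, 0],
    [0, 0, 0, 0, 0, 0, 0],
  ],
  grip_force=15,
)

```text
time_s: 11.5
tool_pos: [0.6238, 0.1953, 0.0965]
tool_rot: [179.9, 0.0, 167.4]
force: [2.0, 2.1, -1.2]
grip_width: 0.0129
```

Call:
send_rows(
  plan=[
    [0, 0, 0, 0, 0, 0, 0.1],
    [0, 0, 0, 0, 0, 0, 0.1],
    [0, 0, 0, 0, 0, 0, 0.1],
    [0, 0, 0, 0, 0, 0, 0.1],
    [0, 0, 0, 0, 0, 0, 0.1],
    [0, 0, 0, 0, 0, 0, 0.1],
    [0, 0, 0, 0, 0, 0, 0.1],
  ],
)

```text
time_s: 12.2
tool_pos: [0.6239, 0.1955, 0.0965]
tool_rot: [179.9, -0.0, 127.1]
force: [1.1, 2.0, -1.0]
grip_width: 0.0126
```

Call:
send_rows(
  plan=[
    [0, 0, 0, 0, 0, 0, 0.1],
    [0, 0, 0, 0, 0, 0, 0.1],
    [0, 0, 0, 0, 0, 0, 0.1],
    [0, 0, 0, 0, 0, 0, 0.1],
    [0, 0, 0, 0, 0, 0, 0.1],
    [0, 0, 0, 0, 0, 0, 0.1],
    [0, 0, 0, 0, 0, 0, 0.08],
    [0, 0, 0, 0, 0, 0, 0],
    [0, 0, 0, 0, 0, 0, 0],
    [0, 0, 0, 0, 0, 0, 0],
  ],
)

```text
time_s: 13.2
tool_pos: [0.6241, 0.1955, 0.0965]
tool_rot: [179.9, -0.1, 88.5]
force: [3.0, 4.2, -1.8]
grip_width: 0.0129
```

Call:
send_rows(
  plan=[
    [40, 0, 0, 0, 0, 0, 0],
    [40, 0, 0, 0, 0, 0, 0],
    [40, 0, 0, 0, 0, 0, 0],
    [40, 0, 0, 0, 0, 0, 0],
    [40, 0, 0, -30, 0, 0, 0],
    [40, 0, 0, -40, 0, 0, 0],
    [40, 0, 0, -40, 0, 0, 0],
    [40, 0, 0, -40, 0, 0, 0],
    [40, -5, 0, -40, 0, 0, 0],
    [40, 0, 0, 0, 0, 0, 0],
  ],
)

```text
time_s: 14.2
tool_pos: [0.6258, 0.1897, 0.2933]
tool_rot: [179.4, -0.1, 88.3]
force: [0.7, 0.9, 0.9]
grip_width: 0.0405
```

Run:
```python
from h import *
o=env.get_obs();print(o['tool_pos'].round(4),o['tool_rot'].round(1))
pic('wrist','w3',scale=1.5)
for q in('bail_grip','nut'):
    for r in env.regions_of('wrist',q)[:2]:
        print(q,round(r['confidence'],2),np.round(np.array(r['rect'])*1.5))
```

```text
[0.6258 0.1897 0.2933] [ 1.794e+02 -1.000e-01  8.830e+01]
bail_grip 0.78 [189. 106. 272. 236.]
nut 0.74 [363. 199. 390. 291.]
```

View pics/w3.png

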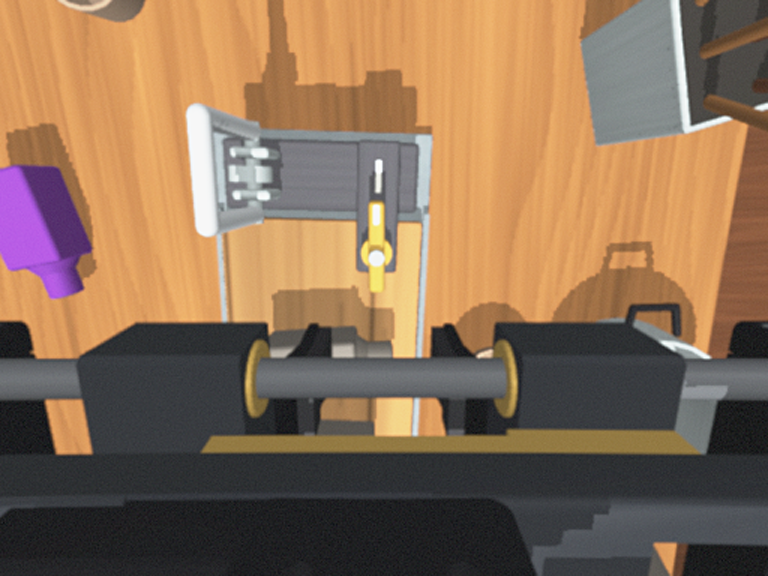

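The nut's long wing now points at the white mark (the line at x≈377, with the mark at (379,165)). The lever is still upright with its bar at about (203,170).

Call:
send_rows(
  plan=[
    [45, 23, -36, 0, 0, 0, 0.017],
    [45, 23, -36, 0, 0, 0, 0],
    [45, 23, -35, 0, 0, 0, 0],
    [45, 0, 0, 0, 0, 0, 0],
    [45, 0, 0, 35, 0, 0, 0],
    [45, 0, 0, 35, 0, 0, 0],
    [45, 0, 0, 35, 0, 0, 0],
    [45, 0, 0, 20, 0, 0, 0],
    [45, 0, 0, 0, 0, 0, 0],
  ],
)

```text
time_s: 15.25
tool_pos: [0.5164, 0.2603, 0.1561]
tool_rot: [-179.5, 0.2, 87.4]
force: [-0.2, -0.5, -0.8]
grip_width: 0.0449
```

Call:
send_rows(
  plan=[
    [0, 0, 0, 0, 0, 0, 0],
    [0, 0, 0, 0, 0, 0, 0],
    [0, 0, 0, 0, 0, 0, 0],
    [0, 0, 0, 0, 0, 0, 0],
    [0, 0, 0, 0, 0, 0, 0],
    [0, 0, 0, 0, 0, 0, 0],
    [0, 0, 0, 0, 0, 0, 0],
  ],
  grip_force=25,
)

```text
time_s: 15.95
tool_pos: [0.52, 0.2627, 0.1621]
tool_rot: [179.9, -0.0, 87.3]
force: [0.9, 0.5, 3.0]
grip_width: 0.0133
```

Call:
send_rows(
  plan=[
    [0, 0, -12.3, 2.2, 0, 0, 0],
    [0, 0, -11.8, 3.9, 0, 0, 0],
    [0, 0, -11.1, 5.6, 0, 0, 0],
    [0, 0, -10.2, 7.3, 0, 0, 0],
    [0, 0, -9, 8.6, 0, 0, 0],
    [0, 0, -7.7, 9.9, 0, 0, 0],
    [0, 0, -6.1, 10.9, 0, 0, 0],
    [0, 0, -4.5, 11.6, 0, 0, 0],
    [0, 0, -2.7, 12.2, 0, 0, 0],
    [0, 0, -0.9, 12.5, 0, 0, 0],
    [0, 0, 0, 2, 0, 0, 0],
    [0, 0, 0, 0, 0, 0, 0],
  ],
)

```text
time_s: 17.15
tool_pos: [0.443, 0.267, 0.074]
tool_rot: [180.0, -0.1, 87.4]
force: [4.2, 4.8, -1.3]
grip_width: 0.0116
```

Call:
send_rows(
  plan=[
    [45, 0, 0, 0, 0, 0, 0],
    [45, 0, 0, 0, 0, 0, 0],
    [45, 0, 0, 0, 0, 0, 0],
    [45, 0, 0, 0, 0, 0, 0],
    [45, 0, 0, -40, 0, 0, 0],
    [45, 0, 0, -40, 0, 0, 0],
    [45, 0, 0, -40, 0, 0, 0],
    [45, -15, 35, -40, 0, 0, 0],
    [45, -15, 35, -40, 0, 0, 0],
    [45, -15, 35, 0, 0, 0, 0],
    [45, 0, 0, 0, 0, 0, 0],
    [45, 0, 0, 0, 0, 0, 0],
  ],
)

```text
time_s: 18.35
tool_pos: [0.5392, 0.2186, 0.2659]
tool_rot: [-179.8, 0.0, 87.3]
force: [-1.2, 1.3, 0.3]
grip_width: 0.0449
```

Run:
```python
from h import *
o=env.get_obs();print(o['tool_pos'].round(4),o['tool_rot'].round(1),o['time_s'])
c=env.get_calibration('wrist')
pic('wrist','w4',scale=1.5)
ey=np.array([.047,.9989]);b=np.array([.4435,.264])
for z in(.09,.1,.11): print(z,proj('wrist',[*(b),z],c)*1.5)
for q in('bail_grip','nut','F1'):
    for r in env.regions_of('wrist',q)[:2]:
        print(q,round(r['confidence'],2),np.round(np.array(r['rect'])*1.5))
```

```text
[0.5392 0.2186 0.2659] [-179.8    0.    87.3] 18.35
0.09 [257.23006649 210.6533708 ]
0.1 [253.5121575 211.697273 ]
0.11 [249.56477771 212.80514018]
bail_grip 0.57 [238. 154. 387. 264.]
nut 0.57 [469. 233. 503. 327.]
F1 0.74 [359. 399. 449. 435.]
F1 0.59 [ 57. 199. 171. 325.]
```

View pics/w4.png

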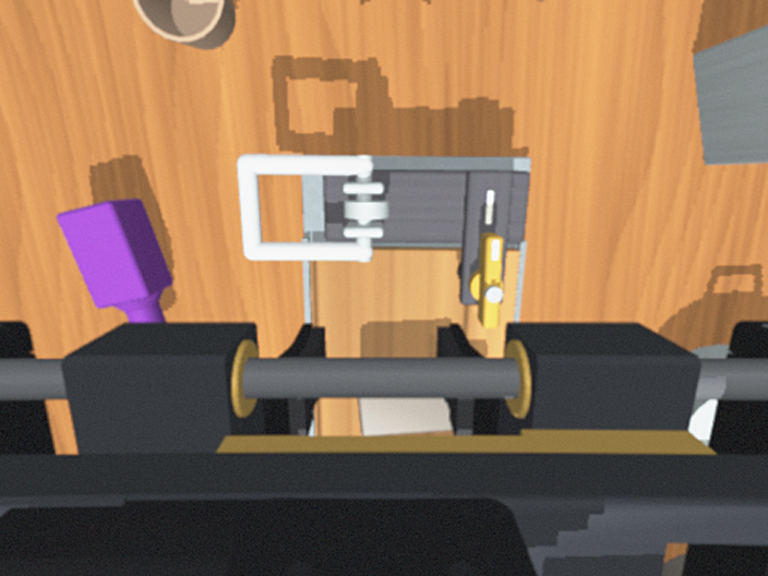

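Lever looks level and the wing still points at the mark. I'll press the cross bar from above with closed fingers to confirm it is fully closed.

Call:
send_rows(
  plan=[
    [0, 14, -33, 0, 0, 0, 0],
    [0, 14, -33, 0, 0, 0, 0],
    [0, 14, -32, 0, 0, 0, 0],
    [0, 0, 0, 40, 0, 0, 0],
    [0, 0, 0, 40, 0, 0, 0],
    [0, 0, 0, 40, 0, 0, 0],
    [0, 0, 0, 32, 0, 0, 0],
    [0, 0, 0, 0, 0, 0, 0],
    [0, 0, 0, 0, 0, 0, 0],
  ],
)

```text
time_s: 19.45
tool_pos: [0.4428, 0.2664, 0.1156]
tool_rot: [-180.0, 0.0, 87.4]
force: [0.2, -0.7, -0.2]
grip_width: 0.0007
```

Call:
send_rows(
  plan=[
    [0, 0, 0, 3, 0, 0, 0],
    [0, 0, 0, 3, 0, 0, 0],
    [0, 0, 0, 2, 0, 0, 0],
    [0, 0, 0, 2, 0, 0, 0],
    [0, 0, 0, 0, 0, 0, 0],
    [0, 0, 0, 0, 0, 0, 0],
  ],
)

```text
time_s: 20.05
tool_pos: [0.4441, 0.2662, 0.107]
tool_rot: [179.9, 0.0, 87.4]
force: [-2.7, -1.1, 11.0]
grip_width: 0.0004
```

Contact came at z = 0.107, the bar's top when level, with 11 N, so the lever is on its stop. Next are the flasks.

Call:
send_rows(
  plan=[
    [0, 0, 0, -40, 0, 0, 0],
    [40, 0, 0, -45, 0, 0, 0],
    [87, 0, 0, -45, 0, 0, 0],
    [87, -45, 14, -45, 0, 0, 0],
    [87, -45, 14, -45, 0, 0, 0],
    [87, -46, 14, 0, 0, 0, 0],
    [87, -46, 14, 0, 0, 0, 0],
    [87, -46, 14, 0, 0, 0, 0],
    [87, -46, 14, 0, 0, 0, 0],
    [87, -46, 14, 0, 0, 0, 0],
    [87, -46, 14, 0, 0, 0, 0],
    [87, -46, 14, 0, 0, 0, 0],
  ],
)

```text
time_s: 21.25
tool_pos: [0.545, -0.1323, 0.3045]
tool_rot: [180.0, 0.0, 87.4]
force: [-0.1, -0.0, 0.8]
grip_width: 0.0802
```

Call:
send_rows(
  plan=[
    [87, 0, 0, 0, 0, 0, 0],
    [87, 0, 0, 0, 0, 0, 0],
  ],
)

```text
time_s: 21.45
tool_pos: [0.5446, -0.1314, 0.3036]
tool_rot: [-180.0, -0.1, 87.2]
force: [0.5, 0.5, -0.2]
grip_width: 0.0864
```

Run:
```python
from h import *
o=env.get_obs();print(o['tool_pos'].round(4),o['tool_rot'].round(1),o['time_s'])
c=env.get_calibration('wrist')
pic('wrist','w5',scale=1.5)
for r in env.regions_of('wrist','F1')[:5]:
    m=r['region'].astype(np.uint8); cs,_=cv2.findContours(m,0,2); ct=max(cs,key=cv2.contourArea)
    print(round(r['confidence'],2),np.round(np.array(r['rect'])*1.5),m.sum())
```

```text
[ 0.5446 -0.1314  0.3036] [-1.80e+02 -1.00e-01  8.72e+01] 21.45
0.93 [311.  98. 457. 167.] 3624
0.9 [332.   0. 477.  47.] 2127
```

View pics/w5.png

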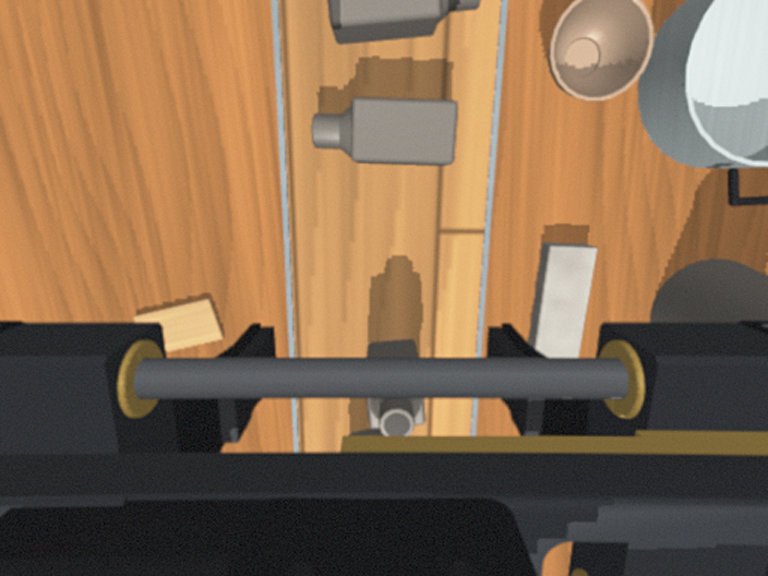

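The wrist view shows Fb at (352–457, 98–163) with its neck to the left, towards the robot. Fa is partly visible at the top with its neck away.

Run:
```python
from h import *
c=env.get_calibration('wrist')
P=[at('wrist',np.array(p)/1.5,.082,c) for p in[(357,98),(456.5,100.5),(455,152)]]; print(np.round(P,4)); d=P[1]-P[0]; print(np.linalg.norm(d),np.degrees(np.arctan2(d[1],d[0])))
n=np.array([-d[1],d[0]])/np.linalg.norm(d[:2]); b=(P[0]+P[1])[:2]/2-.026*n; print('Fb body centre',b.round(4))
print('neck mouth',at('wrist',np.array((313,129))/1.5,.06,c).round(4))
```

```text
[[ 0.5303  0.0024  0.082 ]
 [ 0.6132 -0.0032  0.082 ]
 [ 0.6121 -0.0441  0.082 ]]
0.08313751216052846 -3.867268407969297
Fb body centre [ 0.57   -0.0264]
neck mouth [ 0.4884 -0.018   0.06  ]
```

Call:
send_rows(
  plan=[
    [80, 0, 0, 0, 0, 0, 0.132],
    [80, 0, 0, 0, 0, 0, 0.132],
    [80, 0, 0, 0, 0, 0, 0.132],
    [80, 0, 0, 0, 0, 0, 0.132],
    [80, 0, 0, 0, 0, 0, 0.132],
    [80, 0, 0, 0, 0, 0, 0.132],
    [80, 0, 0, 0, 0, 0, 0.132],
    [80, 0, 0, 0, 0, 0, 0.132],
    [80, 0, 0, 0, 0, 0, 0.132],
    [80, 0, 0, 0, 0, 0, 0.132],
    [80, 0, 0, 0, 0, 0, 0.132],
    [80, 0, 0, 0, 0, 0, 0.132],
  ],
)

```text
time_s: 22.75
tool_pos: [0.5448, -0.1279, 0.3046]
tool_rot: [-180.0, -0.0, -3.5]
force: [-0.2, -0.5, -0.7]
grip_width: 0.0801
```

Call:
send_rows(
  plan=[
    [80, 0, 0, 0, 0, 0.12, 0],
    [80, 0, 0, 0, 0, 0.12, 0],
    [80, 0, 0, 0, 0, 0.12, 0],
    [80, 0, 0, 0, 0, 0.12, 0],
    [80, 0, 0, 0, 0, 0.13, 0],
    [80, 0, 0, 0, 0, 0, 0],
    [80, 0, 0, 0, 0, 0, 0],
  ],
)

```text
time_s: 23.45
tool_pos: [0.5535, -0.1315, 0.3026]
tool_rot: [-179.9, -34.5, -3.2]
force: [0.1, 1.2, 0.5]
grip_width: 0.08
```

```bash
cat >> h.py <<'E'
def to(t):
    o=env.get_obs(); r=R.from_euler('xyz',o['tool_rot'],degrees=True)
    print('t',o['time_s'],'pos',o['tool_pos'].round(4),'rot',o['tool_rot'].round(1),'q',o['qpos'].round(0),'z',r.as_matrix()[:,2].round(3))
    print('tool mm',(1000*r.inv().apply(np.array(t)-o['tool_pos'])).round(1))
E
python3 -c "
from h import *
to([.5807,-.0277,.0507])"
```

```text
t 23.45 pos [ 0.5535 -0.1315  0.3026] rot [-179.9  -34.5   -3.2] q [ 26. -17.  -9. 117. -14.  47. -70.] z [ 0.566 -0.03  -0.824]
tool mm [-125.1 -104.6  219.9]
```

Call:
send_rows(
  plan=[
    [80, -10, -35, 40, 0, 0, 0],
    [80, -25, -35, 40, 0, 0, 0],
    [80, -45, -35, 20, 0, 0, 0],
    [80, -45, 0, 20, 0, 0, 0],
    [80, 0, 0, 0, 0, 0, 0],
    [80, 0, 0, 0, 0, 0, 0],
  ],
)

```text
time_s: 24.05
tool_pos: [0.5283, -0.0393, 0.1519]
tool_rot: [-179.9, -34.7, -3.2]
force: [0.1, -0.3, 1.6]
grip_width: 0.0797
```

```bash
python3 -c "
from h import *
to([.5807,-.0277,.0507])"
```

```text
t 24.05 pos [ 0.5283 -0.0393  0.1519] rot [-179.9  -34.7   -3.2] q [ 23. -16. -19. 134. -11.  27. -83.] z [ 0.568 -0.031 -0.822]
tool mm [-15.2 -14.4 112.6]
```

Call:
send_rows(
  plan=[
    [80, -8, -14, 30, 0, 0, 0],
    [80, -7, 0, 30, 0, 0, 0],
    [80, 0, 0, 30, 0, 0, 0],
    [80, 0, 0, 22, 0, 0, 0],
    [80, 0, 0, 0, 0, 0, 0],
    [80, 0, 0, 0, 0, 0, 0],
  ],
)

```text
time_s: 24.65
tool_pos: [0.5824, -0.0294, 0.0522]
tool_rot: [-179.8, -34.8, -3.5]
force: [0.6, 0.4, 1.3]
grip_width: 0.0799
```

Call:
send_rows(
  plan=[
    [20, 0, 0, 0, 0, 0, 0],
    [20, 0, 0, 0, 0, 0, 0],
    [20, 0, 0, 0, 0, 0, 0],
    [20, 0, 0, 0, 0, 0, 0],
    [20, 0, 0, 0, 0, 0, 0],
    [20, 0, 0, 0, 0, 0, 0],
  ],
  grip_force=40,
)

```text
time_s: 25.25
tool_pos: [0.5795, -0.0289, 0.0499]
tool_rot: [-179.9, -34.6, -3.3]
force: [-5.3, 1.0, 7.4]
grip_width: 0.0517
```

```bash
python3 -c "
from h import *
to([.5807,-.0277,.0507])"
```

```text
t 25.25 pos [ 0.5795 -0.0289  0.0499] rot [-179.9  -34.6   -3.3] q [  30.    2.  -31.  133.   19.   11. -112.] z [ 0.568 -0.031 -0.823]
tool mm [ 1.4 -1.3 -0. ]
```

Call:
send_rows(
  plan=[
    [20, 10, 0, -16, 0, 0, 0],
    [20, 21, 0, -32, 0, 0, 0],
    [20, 21, 0, -32, 0, 0, 0],
    [20, 21, 0, -32, 0, 0, 0],
    [20, 21, 0, -32, 0, 0, 0],
    [20, 16, 0, -24, 0, 0, 0],
    [20, 0, 0, 0, 0, -0.12, 0],
    [20, 0, 0, 0, 0, -0.12, 0],
    [20, 0, 0, 0, 0, -0.12, 0],
    [20, 0, 0, 0, 0, -0.12, 0],
    [20, 0, 0, 0, 0, -0.12, 0],
    [20, 0, 0, 0, 0, 0, 0],
  ],
)

```text
time_s: 26.45
tool_pos: [0.5759, -0.0299, 0.2459]
tool_rot: [-179.6, 0.2, -3.3]
force: [-0.1, -0.9, -3.3]
grip_width: 0.0521
```

```bash
python3 -c "
from h import *
to([.5,-.05,.26]); print(env.get_obs()['grip_width'],env.get_obs()['force'])"
```

```text
t 26.45 pos [ 0.5759 -0.0299  0.2459] rot [-179.6    0.2   -3.3] q [ 30.  12. -34.  91.   6.  80. -98.] z [-0.003  0.007 -1.   ]
tool mm [-74.6  24.4 -13.9]
0.05209044777298343 [-0.13835022 -0.85190287 -3.29110731]
```

Call:
send_rows(
  plan=[
    [20, 0, 0, 0, 0, 0, -0.143],
    [20, 0, 0, 0, 0, 0, -0.143],
    [20, 0, 0, 0, 0, 0, -0.143],
    [20, 0, 0, 0, 0, 0, -0.143],
    [20, 0, 0, 0, 0, 0, -0.143],
    [20, 0, 0, 0, 0, 0, -0.143],
    [20, 0, 0, 0, 0, 0, -0.143],
    [20, 0, 0, 0, 0, 0, -0.143],
    [20, 0, 0, 0, 0, 0, -0.143],
    [20, 0, 0, 0, 0, 0, -0.143],
    [20, 0, 0, 0, 0, 0, -0.143],
  ],
)

```text
time_s: 27.55
tool_pos: [0.5733, -0.029, 0.2498]
tool_rot: [179.7, -0.0, 87.2]
force: [-0.5, 0.2, -2.1]
grip_width: 0.0521
```

Call:
send_rows(
  plan=[
    [20, 0, 0, 0, 0, 0, -0.143],
    [20, 0, 0, 0, 0, 0, -0.143],
    [20, 0, 0, 0, 0, 0, -0.143],
    [20, 0, 0, 0, 0, 0, -0.143],
    [20, 0, 0, 0, 0, 0, -0.143],
    [20, 0, 0, 0, 0, 0, -0.143],
    [20, 0, 0, 0, 0, 0, -0.143],
    [20, 0, 0, 0, 0, 0, -0.143],
    [20, 0, 0, 0, 0, 0, -0.143],
    [20, 0, 0, 0, 0, 0, -0.143],
    [20, 0, 0, 0, 0, 0, -0.145],
    [20, 0, 0, 0, 0, 0, 0],
  ],
)

```text
time_s: 28.75
tool_pos: [0.5733, -0.029, 0.2495]
tool_rot: [180.0, 0.2, 177.1]
force: [0.7, -0.1, -2.3]
grip_width: 0.0515
```

```bash
python3 -c "
from h import *
to([.5,-.05,.26]); print(env.get_obs()['grip_width'],env.get_obs()['force'])"
```

```text
t 28.75 pos [ 0.5733 -0.029   0.2495] rot [180.    0.2 177.1] q [ 48.  15. -56.  91.  13.  81.  78.] z [ 0.004  0.    -1.   ]
tool mm [ 72.1 -24.7 -10.8]
0.051479550216274345 [ 0.70541922 -0.06904929 -2.27287503]
```

Call:
send_rows(
  plan=[
    [20, 0, 0, 0, 0, -0.138, 0],
    [20, 0, 0, 0, 0, -0.138, 0],
    [20, 0, 0, 0, 0, -0.138, 0],
    [20, 0, 0, 0, 0, -0.138, 0],
    [20, 0, 0, 0, 0, -0.138, 0],
    [20, 0, 0, 0, 0, -0.138, 0],
    [20, 0, 0, 0, 0, -0.138, 0],
    [20, 0, 0, 0, 0, 0, 0],
    [20, 0, 0, 0, 0, 0, 0],
  ],
)

```text
time_s: 29.65
tool_pos: [0.5826, -0.0401, 0.252]
tool_rot: [-178.1, 39.3, 177.0]
force: [0.1, 0.7, -2.4]
grip_width: 0.052
```

```bash
python3 -c "
from h import *
to([.550,-.085,.10]); print(env.get_obs()['grip_width'],env.get_obs()['force'])
pic('scene','s1',scale=1.5)"
```

```text
t 29.65 pos [ 0.5826 -0.0401  0.252 ] rot [-178.1   39.3  177. ] q [ 20. -17. -18. 125.  -4.  32.  89.] z [ 0.631 -0.066 -0.773]
tool mm [119.7 -43.2 100. ]
0.051985960089200485 [ 0.09964139  0.69283793 -2.42154764]
```

View pics/s1.png

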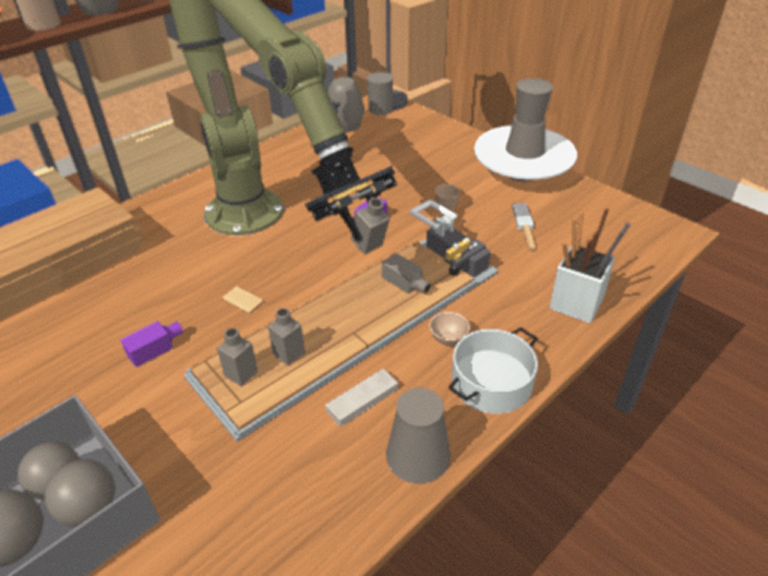

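Call:
send_rows(
  plan=[
    [20, 21, -11, 28, 0, 0, 0],
    [20, 21, -11, 28, 0, 0, 0],
    [20, 21, -11, 28, 0, 0, 0],
    [20, 21, -11, 28, 0, 0, 0],
    [20, 0, 0, 0, 0, -0.1, 0],
    [20, 0, 0, 0, 0, -0.1, 0],
    [20, 0, 0, 0, 0, -0.09, 0],
    [20, 0, 0, 0, 0, 0, 0],
    [20, 0, 0, 0, 0, 0, 0],
  ],
)

```text
time_s: 30.6
tool_pos: [0.5877, -0.0782, 0.1244]
tool_rot: [179.9, 44.9, 177.1]
force: [-0.2, 0.2, -1.7]
grip_width: 0.0519
```

```bash
python3 -c "
from h import *
to([.580,-.085,.0645]); print(env.get_obs()['grip_width'],env.get_obs()['force'])"
```

```text
t 30.6 pos [ 0.5877 -0.0782  0.1244] rot [179.9  44.9 177.1] q [ 25.  -7. -17. 137. -43.   7. 135.] z [ 0.705 -0.034 -0.709]
tool mm [47.4 -7.3 37.3]
0.05188636299565259 [-0.23644854  0.21042499 -1.69541464]
```

Call:
send_rows(
  plan=[
    [20, 12, 0, 12, 0, 0, 0],
    [20, 12, 0, 12, 0, 0, 0],
    [20, 8, 0, 8, 0, 0, 0],
    [20, 3, 0, 3, 0, 0, 0],
    [20, 0, 0, 0, 0, 0, 0],
    [20, 0, 0, 0, 0, 0, 0],
  ],
)

```text
time_s: 31.2
tool_pos: [0.5863, -0.0764, 0.0943]
tool_rot: [179.7, 43.6, 177.2]
force: [0.1, 0.7, -2.7]
grip_width: 0.0519
```

```bash
python3 -c "
from h import *
to([.580,-.085,.0645]); print(env.get_obs()['grip_width'],env.get_obs()['force'])"
```

```text
t 31.2 pos [ 0.5863 -0.0764  0.0943] rot [179.7  43.6 177.2] q [ 35.  -3. -28. 137. -62.   5. 154.] z [ 0.689 -0.027 -0.724]
tool mm [24.8 -9.  17.4]
0.05192237824046138 [ 0.10141338  0.69624707 -2.6643052 ]
```

Call:
send_rows(
  plan=[
    [20, 0, 0, 0, 0, 0.1, 0],
    [20, 6, 0, 7, 0, 0, 0],
    [20, 6, 0, 7, 0, 0, 0],
    [20, 3, 0, 4, 0, 0, 0],
    [20, 0, 0, 0, 0, 0, 0],
    [20, 0, 0, 0, 0, 0, 0],
  ],
)

```text
time_s: 31.8
tool_pos: [0.589, -0.0701, 0.0765]
tool_rot: [178.7, 41.9, 177.6]
force: [0.2, 0.0, -2.6]
grip_width: 0.0516
```

```bash
python3 -c "
from h import *
to([.580,-.085,.0645]); print(env.get_obs()['grip_width'],env.get_obs()['force'])"
```

```text
t 31.8 pos [ 0.589  -0.0701  0.0765] rot [178.7  41.9 177.6] q [ 41.  -0. -34. 136. -61.   5. 154.] z [ 0.668 -0.005 -0.744]
tool mm [ 14.2 -15.3   3. ]
0.05161600174244234 [ 0.20932034  0.03634083 -2.61449954]
```

Call:
send_rows(
  plan=[
    [20, 0, 0, 0, 0, 0.06, 0],
    [20, 3, 0, 4, 0, 0, 0],
    [20, 3, 0, 3, 0, 0, 0],
    [20, 0, 0, 0, 0, 0, 0],
    [20, 0, 0, 0, 0, 0, 0],
  ],
)

```text
time_s: 32.3
tool_pos: [0.591, -0.0661, 0.0688]
tool_rot: [178.1, 40.9, 177.6]
force: [1.8, 0.6, 0.6]
grip_width: 0.0521
```

```bash
python3 -c "
from h import *
to([.580,-.085,.0645]); print(env.get_obs()['grip_width'],env.get_obs()['force'])
pic('scene','s2',crop=(150,100,350,250),scale=3)"
```

```text
t 32.3 pos [ 0.591  -0.0661  0.0688] rot [178.1  40.9 177.6] q [ 41.   1. -34. 135. -54.   5. 148.] z [ 0.656  0.006 -0.755]
tool mm [ 10.5 -19.2  -4. ]
0.0520647449066437 [1.81214902 0.64196632 0.57281931]
```

View pics/s2.png

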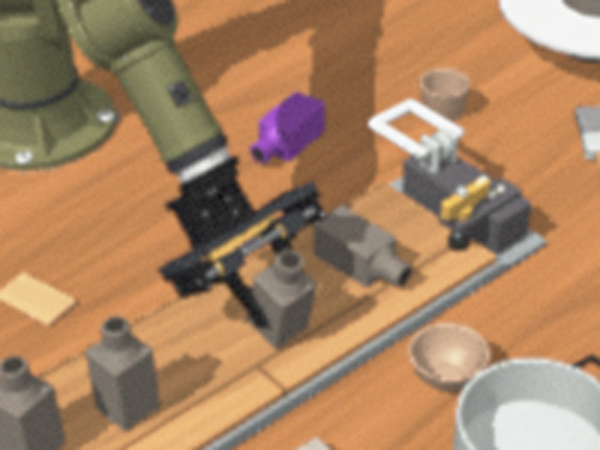

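Call:
send_rows(
  plan=[
    [50, 1, 0, 1, 0, 0, 0],
    [50, 2, 0, 2, 0, 0, 0],
    [50, 2, 0, 2, 0, 0, 0],
    [50, 2, 0, 2, 0, 0, 0],
    [50, 0, 0, 0, 0, 0, 0],
    [50, 0, 0, 0, 0, 0, 0],
  ],
  grip_force=3,
)

```text
time_s: 32.95
tool_pos: [0.589, -0.0668, 0.0615]
tool_rot: [177.9, 40.5, 177.5]
force: [-0.7, -0.2, 3.4]
grip_width: 0.0524
```

Call:
send_rows(
  plan=[
    [53, 0, 0, 0, 0, 0, 0],
    [54, 0, 0, 0, 0, 0, 0],
    [56, 0, 0, 0, 0, 0, 0],
    [60, 0, 0, 0, 0, 0, 0],
    [80, 0, 0, 0, 0, 0, 0],
    [80, 0, 0, 0, 0, 0, 0],
    [80, 0, 0, 0, 0, 0, 0],
  ],
)

```text
time_s: 33.65
tool_pos: [0.5887, -0.0667, 0.0611]
tool_rot: [177.9, 40.5, 177.4]
force: [-0.5, -0.5, 0.3]
grip_width: 0.0753
```

```bash
python3 -c "
from h import *
to([.580,-.085,.0645]); print(env.get_obs()['grip_width'],env.get_obs()['force'])
pic('scene','s3',crop=(150,100,350,250),scale=3)"
```

```text
t 33.65 pos [ 0.5887 -0.0667  0.0611] rot [177.9  40.5 177.4] q [ 26.   1. -19. 136. -61.   5. 154.] z [ 0.65   0.008 -0.76 ]
tool mm [  3.8 -18.4  -8.4]
0.07530132026383674 [-0.4663612  -0.53990517  0.26219168]
```

View pics/s3.png

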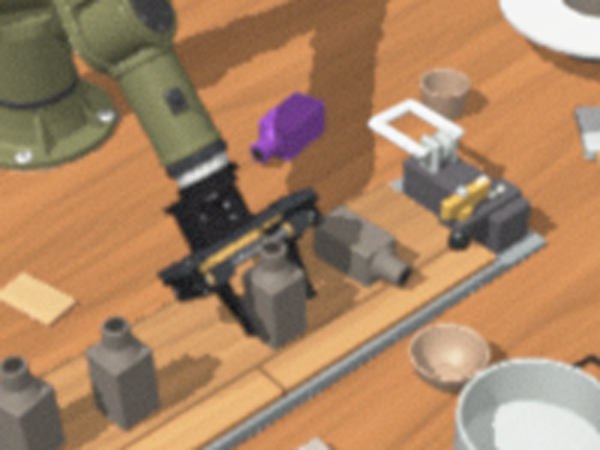

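Fb now stands upright between the fingers. I'll back off along the tool axis.

Call:
send_rows(
  plan=[
    [87, 0, 0, -12, 0, 0, 0],
    [87, 0, 0, -12, 0, 0, 0],
    [87, 0, 0, -12, 0, 0, 0],
    [87, 0, 0, 0, 0, 0, 0],
  ],
)

```text
time_s: 34.1
tool_pos: [0.5654, -0.0672, 0.0896]
tool_rot: [178.0, 40.6, 177.5]
force: [-0.0, -0.6, 0.2]
grip_width: 0.0868
```

```bash
python3 -c "
from h import *
to([.580,-.085,.0645]); print(env.get_obs()['grip_width'],env.get_obs()['force'])"
```

```text
t 34.1 pos [ 0.5654 -0.0672  0.0896] rot [178.   40.6 177.5] q [ 26.  -5. -18. 138. -45.  10. 138.] z [ 0.651  0.007 -0.759]
tool mm [  4.7 -18.1  28.5]
0.08676283265217309 [-0.02493428 -0.57288114  0.19274489]
```

Call:
send_rows(
  plan=[
    [87, 0, 0, -20, 0, 0, 0],
    [87, 0, 0, -20, 0, 0, 0],
    [87, 0, 0, -20, 0, 0, 0],
    [87, 0, 0, -20, 0, 0, 0],
    [87, 0, 0, -20, 0, 0, 0],
    [87, 0, 0, 0, 0, 0, 0],
  ],
)

```text
time_s: 34.7
tool_pos: [0.5273, -0.0741, 0.1496]
tool_rot: [177.5, 40.1, 177.6]
force: [-0.1, 0.9, -0.4]
grip_width: 0.0868
```

```bash
python3 -c "
from h import *
to([.480,-.085,.25]); print(env.get_obs()['grip_width'],env.get_obs()['force'])"
```

```text
t 34.7 pos [ 0.5273 -0.0741  0.1496] rot [177.5  40.1 177.6] q [ 22. -17. -10. 138. -31.  22. 125.] z [ 0.645  0.017 -0.764]
tool mm [ -29.    -8.1 -107.3]
0.08680383904702757 [-0.12064879  0.86206867 -0.4393099 ]
```

Call:
send_rows(
  plan=[
    [87, -10, 0, -10, 0, 0.117, 0],
    [87, -10, 0, -15, 0, 0.117, 0],
    [87, 0, 0, -20, 0, 0.117, 0],
    [87, 0, 0, -25, 0, 0.117, 0],
    [87, 0, 0, -25, 0, 0.117, 0],
    [87, 0, 0, -25, 0, 0.117, 0],
    [87, 0, 0, 0, 0, 0, 0],
    [87, 0, 0, 0, 0, 0, 0],
  ],
)

```text
time_s: 35.5
tool_pos: [0.5018, -0.0776, 0.2699]
tool_rot: [177.9, -0.2, 179.2]
force: [-0.0, -0.9, 0.5]
grip_width: 0.087
```

Run:
```python
from h import *
to([.58,.03,.30])
pic('top','t2',crop=(150,120,410,245),scale=3)
for r in env.regions_of('top','F1')[:6]: print(round(r['confidence'],2),np.round((np.array(r['rect'])-[150,120,150,120])*3))
```

```text
t 35.5 pos [ 0.5018 -0.0776  0.2699] rot [177.9  -0.2 179.2] q [ 32.   1. -25.  98.  -2.  82.  96.] z [-0.003  0.037 -0.999]
tool mm [-76.6 109.8 -26.3]
0.92 [352. 202. 418. 325.]
0.75 [ 43. 400. 179. 476.]
0.73 [218. 115. 274. 235.]
0.55 [676. 405. 818. 458.]
```

View pics/t2.png

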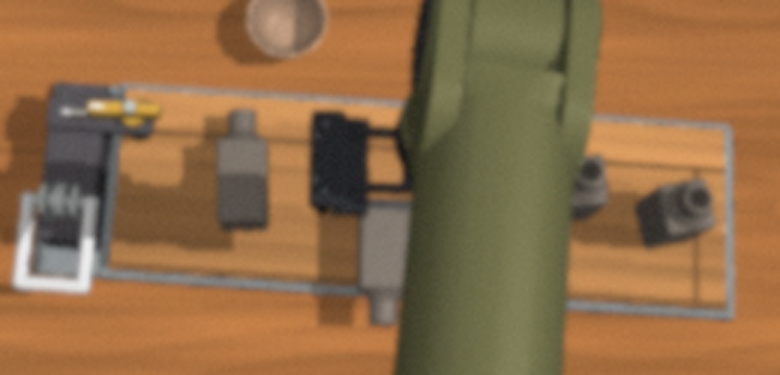

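Call:
send_rows(
  plan=[
    [87, 0, 0, -20, 0, 0, 0],
    [87, -25, 0, -20, 0, 0, 0],
    [87, -35, -10, 0, 0, 0, 0],
    [87, -35, 0, 0, 0, 0, 0],
    [87, 0, 0, 0, 0, 0, 0],
    [87, 0, 0, 0, 0, 0, 0],
  ],
)

```text
time_s: 36.2
tool_pos: [0.5949, -0.0906, 0.3086]
tool_rot: [178.0, -0.4, 179.2]
force: [-0.6, 0.3, 0.4]
grip_width: 0.0869
```

Run:
```python
from h import *
to([.505,-.06,.2])
pic('wrist','w6',scale=1.5)
for r in env.regions_of('wrist','F1')[:6]: print(round(r['confidence'],2),np.round((np.array(r['rect']))*1.5))
```

```text
t 36.2 pos [ 0.5949 -0.0906  0.3086] rot [178.   -0.4 179.2] q [ 28.  13. -25.  81.   4.  87.  92.] z [-0.006  0.035 -0.999]
tool mm [ 89.7  25.4 110.1]
0.84 [515. 158. 592. 295.]
0.75 [364.  35. 429. 188.]
0.42 [  0.  57. 767. 309.]
```

View pics/w6.png

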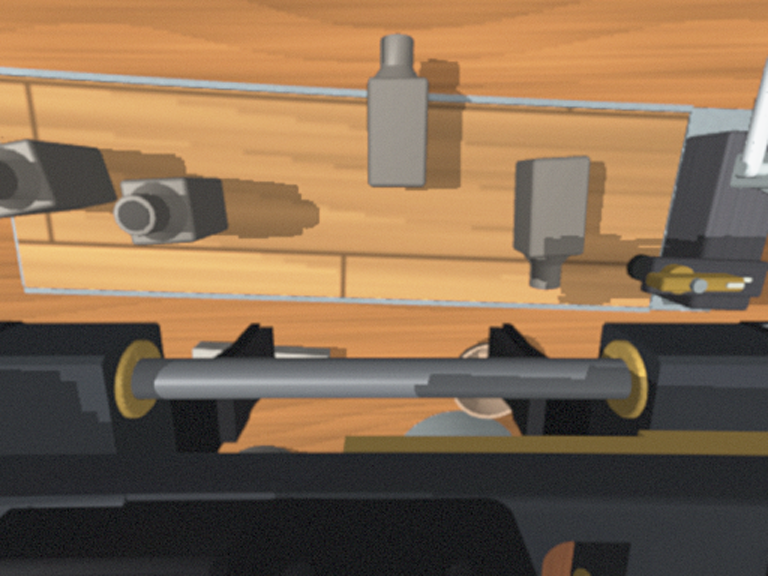

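Fb has toppled towards the robot: its body is at (367–428, 78–187), with the neck overhanging the near lip. Fa is untouched at (515–588, 157–255). New plan: pick Fb up vertically, turn it so its neck points away, lay it down, and stand it up with a different tilt split.

Run:
```python
from h import *
c=env.get_calibration('wrist')
f=lambda p,z=.082:at('wrist',np.array(p)/1.5,z,c)[:2].round(4)
print('Fb',[f(p) for p in[(370,82),(426,82),(369,184),(426,185)]],'mouth',f((397,37),.056))
print('Fa',[f(p) for p in[(521,160),(588,157),(518,245),(583,248)]],'mouth',f((545,287),.056))
```

```text
Fb [array([ 0.449 , -0.0904]), array([ 0.4494, -0.0432]), array([ 0.532, -0.093]), array([ 0.5336, -0.042 ])] mouth [ 0.4082 -0.0656]
Fa [array([0.5136, 0.0422]), array([0.5122, 0.1018]), array([0.5895, 0.0447]), array([0.5937, 0.1061])] mouth [0.6376 0.0847]
```

Call:
send_rows(
  plan=[
    [87, 34, 8, 10, 0.035, 0, 0.01],
    [87, 33, 7, 20, 0, 0, 0],
    [87, 33, 7, 30, 0, 0, 0],
    [87, 0, 0, 40, 0, 0, 0],
    [87, 0, 0, 40, 0, 0, 0],
    [87, 0, 0, 40, 0, 0, 0],
    [87, 0, 0, 35, 0, 0, 0],
    [87, 0, 0, 0, 0, 0, 0],
    [87, 0, 0, 0, 0, 0, 0],
  ],
)

```text
time_s: 37.2
tool_pos: [0.4952, -0.067, 0.0967]
tool_rot: [-179.9, -0.2, 178.5]
force: [-0.2, -0.1, 1.1]
grip_width: 0.0868
```

```bash
python3 -c "
from h import *
to([.495,-.067,.048])"
```

```text
t 37.2 pos [ 0.4952 -0.067   0.0967] rot [-179.9   -0.2  178.5] q [ 29.   8. -26. 112.   4.  61.  90.] z [-0.003 -0.002 -1.   ]
tool mm [ 0.1  0.1 48.7]
```

Down, grip, lift.

Call:
send_rows(
  plan=[
    [87, 0, 0, 25, 0, 0, 0],
    [87, 0, 0, 23, 0, 0, 0],
    [87, 0, 0, 0, 0, 0, 0],
    [20, 0, 0, 0, 0, 0, 0],
    [20, 0, 0, 0, 0, 0, 0],
    [20, 0, 0, 0, 0, 0, 0],
    [20, 0, 0, 0, 0, 0, 0],
    [20, 0, 0, 0, 0, 0, 0],
    [20, 0, 0, 0, 0, 0, 0],
    [20, 0, 0, 0, 0, 0, 0],
  ],
  grip_force=40,
)

```text
time_s: 38.2
tool_pos: [0.4957, -0.067, 0.0481]
tool_rot: [-179.9, -0.2, 178.5]
force: [-0.9, -0.0, 4.5]
grip_width: 0.052
```

Call:
send_rows(
  plan=[
    [20, 0, 0, -20, 0, 0, 0],
    [20, 0, 0, -35, 0, 0, 0],
    [20, -20, 0, -35, 0, 0, 0],
    [20, -35, 0, -35, 0, 0, 0],
    [20, -30, 0, -35, 0, 0, 0],
    [20, 0, 0, -20, 0, 0, 0],
    [20, 0, 0, 0, 0, 0, 0],
  ],
)

```text
time_s: 38.9
tool_pos: [0.5831, -0.0687, 0.2296]
tool_rot: [-179.9, 0.0, 178.5]
force: [0.6, -0.2, -2.7]
grip_width: 0.0519
```

Call:
send_rows(
  plan=[
    [20, 0, 0, 0, 0, 0, 0.144],
    [20, 0, 0, 0, 0, 0, 0.144],
    [20, 0, 0, 0, 0, 0, 0.144],
    [20, 0, 0, 0, 0, 0, 0.144],
    [20, 0, 0, 0, 0, 0, 0.144],
    [20, 0, 0, 0, 0, 0, 0.144],
    [20, 0, 0, 0, 0, 0, 0.144],
    [20, 0, 0, 0, 0, 0, 0.144],
    [20, 0, 0, 0, 0, 0, 0.144],
    [20, 0, 0, 0, 0, 0, 0.144],
    [20, 0, 0, 0, 0, 0, 0.144],
  ],
)

```text
time_s: 40.0
tool_pos: [0.5792, -0.069, 0.2246]
tool_rot: [-179.5, 0.1, 87.4]
force: [-0.5, -0.7, -3.0]
grip_width: 0.0514
```

Call:
send_rows(
  plan=[
    [20, 0, 0, 0, 0, 0, 0.144],
    [20, 0, 0, 0, 0, 0, 0.144],
    [20, 0, 0, 0, 0, 0, 0.144],
    [20, 0, 0, 0, 0, 0, 0.144],
    [20, 0, 0, 0, 0, 0, 0.144],
    [20, 0, 0, 0, 0, 0, 0.144],
    [20, 0, 0, 0, 0, 0, 0.144],
    [20, 0, 0, 0, 0, 0, 0.144],
    [20, 0, 0, 0, 0, 0, 0.144],
    [20, 0, 0, 0, 0, 0, 0.144],
    [20, 0, 0, 0, 0, 0, 0.14],
    [20, 0, 0, 0, 0, 0, 0],
  ],
)

```text
time_s: 41.2
tool_pos: [0.5793, -0.069, 0.2249]
tool_rot: [179.9, 0.4, -2.8]
force: [-0.3, 0.5, -2.6]
grip_width: 0.052
```

```bash
python3 -c "
from h import *
to([.57,-.07,.05]);print(env.get_obs()['grip_width'],env.get_obs()['force'],env.get_obs()['wrist_torque'])"
```

```text
t 41.2 pos [ 0.5793 -0.069   0.2249] rot [179.9   0.4  -2.8] q [ 13.  11. -10.  92.   2.  78. -90.] z [-0.008 -0.001 -1.   ]
tool mm [ -7.9   1.2 174.9]
0.05203898442219274 [-0.27503579  0.49013448 -2.57409887] [0.03272328 0.0923027  0.0216223 ]
```

Call:
send_rows(
  plan=[
    [20, -6, 0, 40, 0, 0, 0],
    [20, 0, 0, 40, 0, 0, 0],
    [20, 0, 0, 40, 0, 0, 0],
    [20, 0, 0, 30, 0, 0, 0],
    [20, 0, 0, 15, 0, 0, 0],
    [20, 0, 0, 9, 0, 0, 0],
    [20, 0, 0, 0, 0, 0, 0],
    [20, 0, 0, 0, 0, 0, 0],
  ],
)

```text
time_s: 42.0
tool_pos: [0.5756, -0.0689, 0.0548]
tool_rot: [179.9, 0.1, -2.7]
force: [-0.6, 0.8, -2.5]
grip_width: 0.0518
```

Call:
send_rows(
  plan=[
    [56, 0, 0, 0, 0, 0, 0],
    [70, 0, 0, 0, 0, 0, 0],
    [84, 0, 0, 0, 0, 0, 0],
    [84, 0, 0, -10, 0, 0, 0],
    [84, 0, 0, -40, 0, 0, 0],
    [84, 0, 0, -40, 0, 0, 0],
    [84, 0, 0, 0, 0, -0.13, 0],
    [84, 0, 0, 0, 0, -0.13, 0],
    [84, 0, 0, 0, 0, -0.13, 0],
    [84, 0, 0, 0, 0, -0.13, 0],
    [84, 0, 0, 0, 0, -0.13, 0],
    [84, 0, 0, 0, 0, -0.13, 0],
  ],
)

```text
time_s: 43.2
tool_pos: [0.5764, -0.0688, 0.1443]
tool_rot: [179.9, 44.9, -2.8]
force: [-72.0, -0.3, 69.6]
grip_width: 0.0842
```

```bash
python3 -c "
from h import *
to([.57,-.07,.05]);print(env.get_obs()['grip_width'],env.get_obs()['force'],env.get_obs()['wrist_torque'])"
```

```text
t 43.2 pos [ 0.5764 -0.0688  0.1443] rot [179.9  44.9  -2.8] q [  8.  49.  -7.  59.   4. 118. -92.] z [-0.705  0.033 -0.709]
tool mm [62.   1.4 71.3]
0.08420266154615726 [-71.96453594  -0.31709306  69.5570936 ] [0.46756454 9.04634699 0.4044005 ]
```

Call:
send_rows(
  plan=[
    [84, 0, 0, 0, 0, 0.05, 0],
  ],
)

```text
time_s: 43.3
tool_pos: [0.5737, -0.0679, 0.1252]
tool_rot: [-179.9, 43.4, -2.7]
force: [-3.8, -0.2, -4.4]
grip_width: 0.0841
```

```bash
python3 -c "
from h import *
to([.57,-.07,.05]);print(env.get_obs()['grip_width'],env.get_obs()['force'],env.get_obs()['wrist_torque'],env.get_obs()['qpos'],env.get_obs()['effort'].round(1))"
```

```text
t 43.3 pos [ 0.5737 -0.0679  0.1252] rot [-179.9   43.4   -2.7] q [  8.  48.  -8.  61.   4. 114. -92.] z [-0.686  0.033 -0.727]
tool mm [49.   2.3 57.1]
0.08410644190849438 [-3.84131168 -0.16721305 -4.40505991] [ 0.0181488  -0.7379241  -0.01373401] [  7.80386664  48.00689034  -7.55551122  61.47175255   4.4413342
 114.201068   -91.99375146] [ -0.4 -84.5  -2.3 -42.   -0.1   5.3   0. ]
```

Call:
send_rows(
  plan=[
    [84, 0, 0, 0, 0, 0.06, 0],
    [84, 0, 0, 0, 0, 0, 0],
    [84, 0, 0, 0, 0, 0, 0],
  ],
)

```text
time_s: 43.6
tool_pos: [0.5752, -0.0688, 0.145]
tool_rot: [179.9, 38.5, -2.8]
force: [-0.5, -0.9, 0.0]
grip_width: 0.0843
```

```bash
python3 -c "
from h import *
to([.563,-.068,.0557]);print(env.get_obs()['force'])"
```

```text
t 43.6 pos [ 0.5752 -0.0688  0.145 ] rot [179.9  38.5  -2.8] q [  8.  43.  -8.  65.   4. 111. -92.] z [-0.622  0.029 -0.783]
tool mm [46.  -0.4 77.5]
[-0.5403847  -0.85362004  0.0209835 ]
```

Call:
send_rows(
  plan=[
    [84, 23, 0, 20, 0, 0, 0],
    [84, 23, 0, 22, 0, 0, 0],
    [84, 0, 0, 22, 0, 0, 0],
    [84, 0, 0, 13, 0, 0, 0],
    [84, 0, 0, 0, 0, 0, 0],
    [84, 0, 0, 0, 0, 0, 0],
  ],
)

```text
time_s: 44.2
tool_pos: [0.5633, -0.0683, 0.0556]
tool_rot: [179.9, 38.5, -2.8]
force: [1.3, 0.7, -0.4]
grip_width: 0.0838
```

Call:
send_rows(
  plan=[
    [20, 0, 0, 0, 0, 0, 0],
    [20, 0, 0, 0, 0, 0, 0],
    [20, 0, 0, 0, 0, 0, 0],
    [20, 0, 0, 0, 0, 0, 0],
    [20, 0, 0, 0, 0, 0, 0],
    [20, 0, 0, 0, 0, 0, 0],
    [20, 0, 0, 0, 0, 0, 0],
  ],
)

```text
time_s: 44.9
tool_pos: [0.5628, -0.0683, 0.0546]
tool_rot: [179.9, 38.6, -2.8]
force: [0.9, 0.4, 0.5]
grip_width: 0.0516
```

```bash
python3 -c "
from h import *
to([.563,-.068,.0557]);print(env.get_obs()['force'])"
```

```text
t 44.9 pos [ 0.5628 -0.0683  0.0546] rot [179.9  38.6  -2.8] q [  9.  47.  -8.  70.   5. 102. -92.] z [-0.623  0.029 -0.782]
tool mm [-0.5 -0.3 -1. ]
[0.91857061 0.3596609  0.54527025]
```

Call:
send_rows(
  plan=[
    [20, -10, 0, -13, 0, 0, 0],
    [20, -20, 0, -26, 0, 0, 0],
    [20, -20, 0, -26, 0, 0, 0],
    [20, 0, 0, 0, 0, 0.135, 0],
    [20, 0, 0, 0, 0, 0.135, 0],
    [20, 0, 0, 0, 0, 0.135, 0],
    [20, 0, 0, 0, 0, 0.135, 0],
    [20, 0, 0, 0, 0, 0.135, 0],
    [20, 10, 0, 0, 0, 0.135, 0],
    [20, 10, 0, 0, 0, 0.135, 0],
    [20, 0, 0, 0, 0, 0, 0],
  ],
)

```text
time_s: 46.0
tool_pos: [0.5791, -0.0692, 0.1367]
tool_rot: [179.9, -15.3, -2.7]
force: [-1.1, -0.2, -3.5]
grip_width: 0.0517
```

```bash
python3 -c "
from h import *
to([.588,-.07,.11]);print(env.get_obs()['force'],env.get_obs()['grip_width'])"
```

```text
t 46.0 pos [ 0.5791 -0.0692  0.1367] rot [179.9 -15.3  -2.7] q [ 15.   3. -11. 113.   1.  49. -89.] z [ 0.263 -0.015 -0.965]
tool mm [ 1.5  0.3 28.1]
[-1.05043091 -0.18261254 -3.47645709] 0.05171690108594081
```

Call:
send_rows(
  plan=[
    [20, 5, 0, 0, 0, 0.1, 0],
    [20, 5, 0, 0, 0, 0.1, 0],
    [20, 0, 0, 5, 0, 0.1, 0],
    [20, 0, 0, 5, 0, 0.1, 0],
    [20, 0, 0, 5, 0, 0.1, 0],
    [20, 0, 0, 0, 0, 0.05, 0],
    [20, 0, 0, 0, 0, 0, 0],
    [20, 0, 0, 0, 0, 0, 0],
  ],
)

```text
time_s: 46.8
tool_pos: [0.6025, -0.0671, 0.1301]
tool_rot: [-179.6, -44.9, -2.7]
force: [-0.4, -0.9, -1.4]
grip_width: 0.0515
```

```bash
python3 -c "
from h import *
to([.588,-.07,.08]);print(env.get_obs()['force'],env.get_obs()['grip_width'])"
```

```text
t 46.8 pos [ 0.6025 -0.0671  0.1301] rot [-179.6  -44.9   -2.7] q [ 17.  -6. -11. 135. -29.   7. -60.] z [ 0.705 -0.026 -0.709]
tool mm [-45.5   3.7  25.3]
[-0.36545234 -0.87261657 -1.35758564] 0.05147199941121312
```

Call:
send_rows(
  plan=[
    [20, -12, 0, 4, 0, -0.03, 0],
    [20, -12, 0, 4, 0, -0.02, 0],
    [20, -12, 0, 4, 0, -0.02, 0],
    [20, -12, 0, 4, 0, 0, 0],
    [20, 0, 0, 0, 0, 0, 0],
    [20, 0, 0, 0, 0, 0, 0],
  ],
)

```text
time_s: 47.4
tool_pos: [0.5767, -0.0662, 0.0846]
tool_rot: [-179.7, -40.8, -2.6]
force: [1.1, 0.0, -1.4]
grip_width: 0.0517
```

```bash
python3 -c "
from h import *
to([.580,-.068,.064]);print(env.get_obs()['force'],env.get_obs()['grip_width'])"
```

```text
t 47.4 pos [ 0.5767 -0.0662  0.0846] rot [-179.7  -40.8   -2.6] q [ 19.  -4. -14. 137. -27.   6. -62.] z [ 0.653 -0.024 -0.757]
tool mm [-10.9   1.7  17.7]
[ 1.06284636  0.0200018  -1.44413182] 0.051743887504789414
```

Call:
send_rows(
  plan=[
    [20, -4, 0, 5, 0, 0, 0],
    [20, -3, 0, 4, 0, 0, 0],
    [20, -2, 0, 2, 0, 0, 0],
    [20, 0, 0, 0, 0, 0, 0],
    [20, 0, 0, 0, 0, 0, 0],
  ],
)

```text
time_s: 47.9
tool_pos: [0.577, -0.0679, 0.0746]
tool_rot: [-179.6, -40.7, -2.7]
force: [-0.0, 0.0, -2.0]
grip_width: 0.0518
```

```bash
python3 -c "
from h import *
to([.580,-.068,.064]);print(env.get_obs()['force'],env.get_obs()['grip_width'])"
```

```text
t 47.9 pos [ 0.577  -0.0679  0.0746] rot [-179.6  -40.7   -2.7] q [ 33.  -2. -27. 137. -38.   5. -50.] z [ 0.652 -0.022 -0.758]
tool mm [-4.6  0.  10. ]
[-0.04167097  0.04430399 -1.95507242] 0.05182696646893064
```

Call:
send_rows(
  plan=[
    [20, -3, 0, 4, 0, -0.02, 0],
    [20, -2, 0, 3, 0, -0.01, 0],
    [20, -2, 0, 2, 0, 0, 0],
    [20, 0, 0, 0, 0, 0, 0],
    [20, 0, 0, 0, 0, 0, 0],
  ],
)

```text
time_s: 48.4
tool_pos: [0.5767, -0.067, 0.0624]
tool_rot: [-179.5, -38.9, -2.6]
force: [0.0, -0.5, -2.2]
grip_width: 0.0519
```

```bash
python3 -c "
from h import *
to([.580,-.068,.064]);print(env.get_obs()['force'],env.get_obs()['grip_width'])"
```

```text
t 48.4 pos [ 0.5767 -0.067   0.0624] rot [-179.5  -38.9   -2.6] q [ 36.  -0. -30. 136. -25.   6. -63.] z [ 0.628 -0.02  -0.778]
tool mm [3.6 0.8 0.8]
[ 0.00350451 -0.4909924  -2.21837646] 0.05191131728823319
```

Call:
send_rows(
  plan=[
    [20, -2, 0, 2, 0, 0, 0],
    [20, 0, 0, 0, 0, 0, 0],
    [20, 0, 0, 0, 0, 0, 0],
  ],
)

```text
time_s: 48.7
tool_pos: [0.5776, -0.0672, 0.0611]
tool_rot: [-179.6, -39.1, -2.6]
force: [-3.2, 1.4, 3.7]
grip_width: 0.0518
```

Call:
send_rows(
  plan=[
    [20, -2, 0, 2, 0, 0, 0],
    [20, 0, 0, 0, 0, 0, 0],
    [20, 0, 0, 0, 0, 0, 0],
  ],
)

```text
time_s: 49.0
tool_pos: [0.5778, -0.0674, 0.0609]
tool_rot: [-179.6, -39.1, -2.5]
force: [-9.1, 2.3, 13.6]
grip_width: 0.0514
```

```bash
python3 -c "
from h import *
to([.580,-.068,.064]);print(env.get_obs()['force'],env.get_obs()['grip_width'])
pic('scene','s4',crop=(190,120,320,240),scale=5)"
```

```text
t 49.0 pos [ 0.5778 -0.0674  0.0609] rot [-179.6  -39.1   -2.5] q [ 35.   0. -29. 136. -26.   5. -61.] z [ 0.63  -0.02  -0.776]
tool mm [ 3.7  0.5 -1. ]
[-9.13641544  2.28342481 13.61335785] 0.05136609229472381
```

View pics/s4.png

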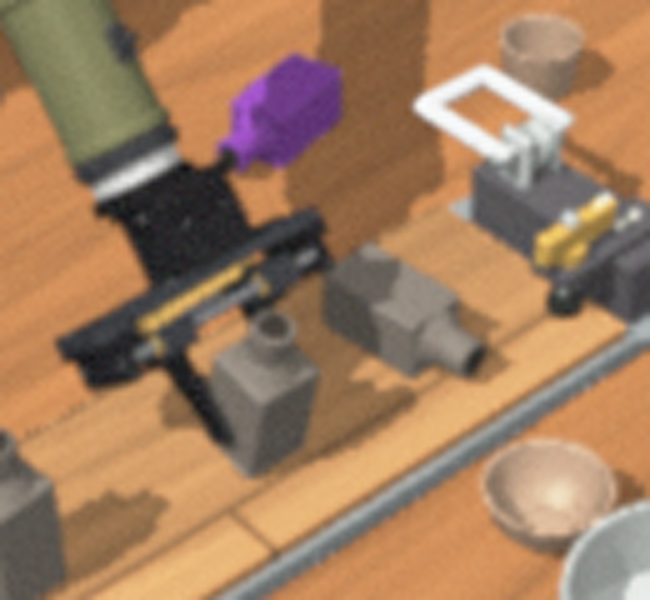

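Contact made; the flask leans about 12° away from the robot on its far base edge, as planned. I'll loosen the grip and let it settle.

Call:
send_rows(
  plan=[
    [50, -1, 0, 1, 0, 0, 0],
    [50, -1, 0, 1, 0, 0, 0],
    [50, -1, 0, 1, 0, 0, 0],
    [50, -1, 0, 2, 0, 0, 0],
    [50, 0, 0, 0, 0, 0, 0],
    [50, 0, 0, 0, 0, 0, 0],
  ],
  grip_force=3,
)

```text
time_s: 49.65
tool_pos: [0.5751, -0.0685, 0.0549]
tool_rot: [-179.3, -38.5, -2.6]
force: [-0.6, 1.0, -1.1]
grip_width: 0.0523
```

```bash
cat >> h.py <<'E'
def sil(cam,c,base,lean,yaw,axis_tilt_dir=1):
    """mask of flask with base centre pivot 'base' (edge +x pivot for lean>0), lean rad toward +x"""
    l=np.array([[sx*.026,sy*.026,z] for sx in(-1,1) for sy in(-1,1) for z in(0,.09)])
    a=np.linspace(0,2*np.pi,16)[:-1]
    nk=np.array([[.015*np.cos(t),.015*np.sin(t),z] for t in a for z in(.09,.125)])
    m=np.zeros((384,512),np.uint8)
    p=np.array([.026*np.sign(lean),0,0]); Rl=R.from_euler('z',yaw,degrees=True)
    for P in(l,nk):
        Q=Rl.apply(R.from_euler('y',lean,degrees=True).apply(P-p)+p)+base
        h=cv2.convexHull(np.array([proj(cam,q,c) for q in Q],np.float32)).round().astype(np.int32)
        cv2.fillConvexPoly(m,h,1)
    return m>0
def fit(cam,reg,x0,y0,yaw=-2.7,leans=(-16,-12,-8,-4,0,4,8,12,16)):
    c=env.get_calibration(cam); best=[]
    for L in leans:
        b=max(((sil(cam,c,np.array([x0+dx,y0+dy,.03]),L,yaw)&reg).sum()/(sil(cam,c,np.array([x0+dx,y0+dy,.03]),L,yaw)|reg).sum(),x0+dx,y0+dy) for dx in np.arange(-.03,.031,.006) for dy in np.arange(-.018,.019,.006))
        best.append((L,)+tuple(np.round(b,3)))
    return best
E
python3 - <<'E'
from h import *
to([.58,-.068,.064]);print(env.get_obs()['force'],env.get_obs()['grip_width'])
env.read_camera('scene'); u=proj('scene',[.585,-.068,.08])
for r in env.regions_of('scene','F1'):
    x=r['rect']
    if x[0]<u[0]<x[2] and x[1]<u[1]<x[3]: print(r['confidence'],x,fit('scene',r['region'],.58,-.068))
E
```

```text
t 49.65 pos [ 0.5751 -0.0685  0.0549] rot [-179.3  -38.5   -2.6] q [ 32.   1. -26. 136. -28.   5. -59.] z [ 0.623 -0.017 -0.782]
tool mm [ 9.5 -0.8 -4. ]
[-0.60043676  1.0322513  -1.08122691] 0.052333631865977066
0.68 [231.2, 178.3, 249.2, 213.1] [(-16, np.float64(0.656), np.float64(0.58), np.float64(-0.062)), (-12, np.float64(0.655), np.float64(0.58), np.float64(-0.062)), (-8, np.float64(0.68), np.float64(0.574), np.float64(-0.062)), (-4, np.float64(0.681), np.float64(0.568), np.float64(-0.062)), (0, np.float64(0.709), np.float64(0.574), np.float64(-0.068)), (4, np.float64(0.721), np.float64(0.568), np.float64(-0.062)), (8, np.float64(0.753), np.float64(0.568), np.float64(-0.074)), (12, np.float64(0.734), np.float64(0.562), np.float64(-0.074)), (16, np.float64(0.717), np.float64(0.562), np.float64(-0.068))]
```

Call:
send_rows(
  plan=[
    [50, -1, 0, 1, 0, 0, 0],
    [50, -1, 0, 2, 0, 0, 0],
    [50, 0, 0, 0, 0, 0, 0],
    [50, 0, 0, 0, 0, 0, 0],
  ],
)

```text
time_s: 50.15
tool_pos: [0.5753, -0.0691, 0.0535]
tool_rot: [-179.3, -38.4, -2.6]
force: [-0.3, 0.4, -0.3]
grip_width: 0.0519
```

Call:
send_rows(
  plan=[
    [53, 0, 0, 0, 0, 0, 0],
    [54, 0, 0, 0, 0, 0, 0],
    [56, 0, 0, 0, 0, 0, 0],
    [58, 0, 0, 0, 0, 0, 0],
    [58, 0, 0, 0, 0, 0, 0],
    [58, 0, 0, 0, 0, 0, 0],
  ],
)

```text
time_s: 50.75
tool_pos: [0.5753, -0.0689, 0.0535]
tool_rot: [-179.3, -38.4, -2.6]
force: [0.3, -0.2, -0.1]
grip_width: 0.0577
```

Run:
```python
from h import *
to([.58,-.068,.064]);print(env.get_obs()['force'],env.get_obs()['grip_width'])
pic('scene','s5',crop=(190,120,320,240),scale=5)
```

```text
t 50.75 pos [ 0.5753 -0.0689  0.0535] rot [-179.3  -38.4   -2.6] q [ 30.   1. -24. 136. -29.   5. -58.] z [ 0.621 -0.015 -0.783]
tool mm [10.1 -1.2 -5.3]
[ 0.34193787 -0.22092921 -0.12243462] 0.05766228999882621
```

View pics/s5.png

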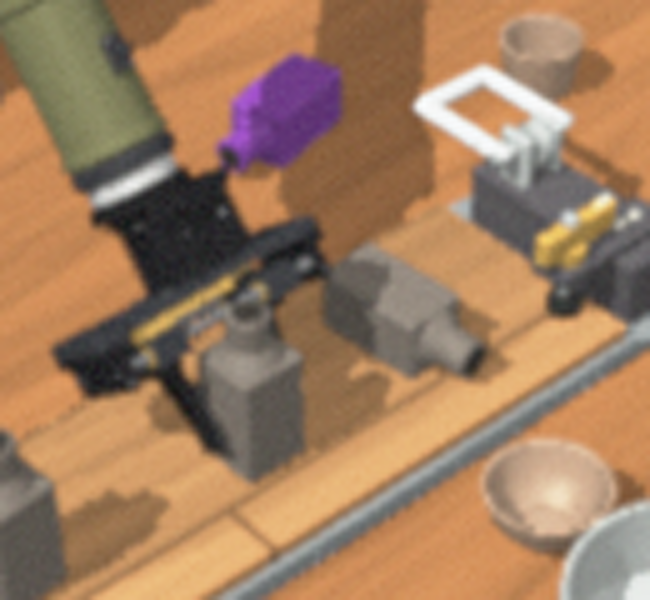

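Run:
```python
from h import *
c=env.get_calibration('scene'); f=lambda P:((proj('scene',P,c)-[190,120])*5).round(0)
y=-.068
Rz=R.from_euler('z',-2.7,degrees=True)
for x in(.568,.575,.582,.59):
    b=np.array([x,y,.03])
    print(x,'mouth',f(b+[0,0,.125]),'corners base',[f(b+Rz.apply([sx*.026,sy*.026,0])) for sx,sy in((1,-1),(1,1),(-1,-1))],'shoulder',[f(b+Rz.apply([sx*.026,sy*.026,.09])) for sx,sy in((1,-1),(1,1),(-1,-1))])
```

```text
0.568 mouth [241. 308.] corners base [array([243., 483.]), array([301., 447.]), array([195., 443.])] shoulder [array([237., 385.]), array([298., 350.]), array([188., 346.])]
0.575 mouth [248. 313.] corners base [array([250., 488.]), array([308., 452.]), array([201., 448.])] shoulder [array([245., 390.]), array([305., 355.]), array([194., 351.])]
0.582 mouth [255. 318.] corners base [array([257., 493.]), array([315., 457.]), array([208., 453.])] shoulder [array([252., 396.]), array([312., 360.]), array([202., 356.])]
0.59 mouth [263. 323.] corners base [array([265., 499.]), array([323., 463.]), array([216., 459.])] shoulder [array([260., 402.]), array([321., 365.]), array([210., 362.])]
```

Checked against the projection, the flask is upright: its mouth sits directly over the near base corner, as predicted. I'll open and retract in stages, checking numerically.

Call:
send_rows(
  plan=[
    [87, 0, 0, 0, 0, 0, 0],
    [87, 0, 0, 0, 0, 0, 0],
    [87, 0, 0, 0, 0, 0, 0],
    [87, 0, 0, -10, 0, 0, 0],
    [87, 0, 0, -10, 0, 0, 0],
    [87, 0, 0, -10, 0, 0, 0],
    [87, 0, 0, -10, 0, 0, 0],
    [87, 0, 0, 0, 0, 0, 0],
  ],
)

```text
time_s: 51.6
tool_pos: [0.5506, -0.0686, 0.0859]
tool_rot: [-179.3, -38.5, -2.6]
force: [-0.7, -0.4, 0.3]
grip_width: 0.087
```

```bash
cat >> h.py <<'E'
def chk(P=(.575,-.068,.08)):
    print('F',env.get_obs()['force'].round(1))
    env.read_camera('scene'); u=proj('scene',P)
    for r in env.regions_of('scene','F1'):
        x=np.array(r['rect']); print(round(r['confidence'],2),x.round(),'<--' if x[0]<u[0]<x[2] and x[1]<u[1]<x[3] else '')
E
python3 -c "
from h import *
to([.58,-.068,.064]);chk()"
```

```text
t 51.6 pos [ 0.5506 -0.0686  0.0859] rot [-179.3  -38.5   -2.6] q [ 31.  -7. -23. 138. -31.  12. -57.] z [ 0.623 -0.016 -0.782]
tool mm [ 9.3 -1.5 35.4]
F [-0.7 -0.4  0.3]
0.85 [233. 132. 259. 155.] 
0.8 [ 84. 215. 119. 241.] 
0.69 [228. 178. 250. 214.] <--
0.58 [256. 168. 283. 193.]
```

Call:
send_rows(
  plan=[
    [87, 0, 0, -10, 0, 0, 0],
    [87, 0, 0, -10, 0, 0, 0],
    [87, 0, 0, -10, 0, 0, 0],
    [87, 0, 0, 0, 0, 0, 0],
  ],
)

```text
time_s: 52.1
tool_pos: [0.532, -0.068, 0.1088]
tool_rot: [-179.3, -38.5, -2.6]
force: [0.3, -0.4, 0.8]
grip_width: 0.0874
```

```bash
python3 -c "
from h import *
to([.58,-.068,.064]);chk()"
```

```text
t 52.1 pos [ 0.532  -0.068   0.1088] rot [-179.3  -38.5   -2.6] q [ 31. -12. -23. 139. -32.  17. -57.] z [ 0.622 -0.015 -0.783]
tool mm [ 9.7 -1.3 64.9]
F [ 0.3 -0.4  0.8]
0.83 [256. 171. 286. 195.] 
0.7 [237. 131. 260. 155.] 
0.67 [ 80. 214. 121. 243.] 
0.58 [230. 177. 249. 216.] <--
```

Call:
send_rows(
  plan=[
    [87, 8, 0, -11, 0, 0, 0],
    [87, 8, 0, -11, 0, 0, 0],
    [87, 8, 0, -14, 0, -0.06, 0],
    [87, 8, 0, -16, 0, -0.1, 0],
    [87, 4, 0, -18, 0, -0.1, 0],
    [87, 2, 0, -20, 0, -0.1, 0],
    [87, 0, 0, -20, 0, -0.1, 0],
    [87, 0, 0, -30, 0, -0.1, 0],
    [87, 0, 0, -30, 0, -0.1, 0],
    [87, 0, 0, 0, 0, 0, 0],
  ],
)

```text
time_s: 53.2
tool_pos: [0.5027, -0.0686, 0.2868]
tool_rot: [-179.3, -0.8, -2.1]
force: [0.9, -0.3, -0.4]
grip_width: 0.0867
```

```bash
python3 -c "
from h import *
to([.545,-.05,.3]);chk()"
```

```text
t 53.2 pos [ 0.5027 -0.0686  0.2868] rot [-179.3   -0.8   -2.1] q [ 41.   0. -35.  97.  -1.  82. -86.] z [ 0.015  0.012 -1.   ]
tool mm [ 41.8 -20.3 -12.4]
F [ 0.9 -0.3 -0.4]
0.97 [230. 178. 248. 215.] <--
0.94 [ 80. 214. 122. 245.] 
0.8 [258. 170. 286. 193.] 
0.77 [234. 134. 260. 154.]
```

Fb stands (0.97, upright-sized rect). Next is Fa: a vertical pick, then a small shift to y≈0.063, x≈0.545 so the tilted gripper clears both the nut and Fb.

Call:
send_rows(
  plan=[
    [84, 11, -37, 0, 0, 0, -0.035],
    [84, 11, -37, 0, 0, 0, -0.035],
    [84, 11, -37, 0, 0, 0, 0],
    [84, 14, -36, 10, 0, 0, 0],
    [84, 0, 0, 40, 0, 0, 0],
    [84, 0, 0, 40, 0, 0, 0],
    [84, 0, 0, 40, 0, 0, 0],
    [84, 0, 0, 20, 0, 0, 0],
    [84, 0, 0, 0, 0, 0, 0],
    [84, 0, 0, 0, 0, 0, 0],
  ],
)

```text
time_s: 54.3
tool_pos: [0.5453, 0.0805, 0.1357]
tool_rot: [-179.5, -0.6, 1.9]
force: [-0.3, 0.5, 0.5]
grip_width: 0.0839
```

```bash
python3 -c "
from h import *
to([.553,.077,.048])
env.read_camera('scene');u=[f for f in env.regions_of('scene','F1') if f['rect'][0]>250 and f['rect'][0]<270]
print([(r['rect'],r['confidence']) for r in u])"
```

```text
t 54.3 pos [0.5453 0.0805 0.1357] rot [-179.5   -0.6    1.9] q [  28.   14.  -43.  103.   10.   67. -107.] z [ 0.01  0.01 -1.  ]
tool mm [ 6.6  4.5 87.7]
[([254.3, 168.2, 285.4, 194.5], 0.85)]
```

Call:
send_rows(
  plan=[
    [84, 6, 4, 25, 0, 0, 0],
    [84, 0, 0, 30, 0, 0, 0],
    [84, 0, 0, 22, 0, 0, 0],
    [84, 0, 0, 10, 0, 0, 0],
    [84, 0, 0, 0, 0, 0, 0],
    [20, 0, 0, 0, 0, 0, 0],
    [20, 0, 0, 0, 0, 0, 0],
    [20, 0, 0, 0, 0, 0, 0],
    [20, 0, 0, 0, 0, 0, 0],
    [20, 0, 0, 0, 0, 0, 0],
    [20, 0, 0, 0, 0, 0, 0],
  ],
  grip_force=40,
)

```text
time_s: 55.5
tool_pos: [0.5535, 0.0782, 0.0498]
tool_rot: [-179.4, -0.7, 1.9]
force: [0.4, 1.7, 3.4]
grip_width: 0.0517
```

Call:
send_rows(
  plan=[
    [20, 0, 0, -20, 0, 0, 0],
    [20, -8, 14, -10, 0, 0, 0.035],
    [20, 0, 0, 0, 0, 0, 0.035],
    [20, 0, 0, 0, 0, 0, 0],
  ],
)

```text
time_s: 55.9
tool_pos: [0.5449, 0.0619, 0.0787]
tool_rot: [-179.5, -0.6, -2.2]
force: [-0.4, 0.1, -2.2]
grip_width: 0.0519
```

```bash
python3 -c "
from h import *
to([.545,.063,.048]);print(env.get_obs()['grip_width'],env.get_obs()['force'])"
```

```text
t 55.9 pos [0.5449 0.0619 0.0787] rot [-179.5   -0.6   -2.2] q [  28.   17.  -42.  107.   12.   60. -111.] z [ 0.01   0.009 -1.   ]
tool mm [-0.2 -0.8 30.7]
0.051868152101638434 [-0.44557368  0.05112065 -2.15718403]
```

Call:
send_rows(
  plan=[
    [20, 0, 0, 18, 0, 0, 0],
    [20, 0, 0, 10, 0, 0, 0],
    [20, 0, 0, 1, 0, 0, 0],
    [20, 0, 0, 0, 0, 0, 0],
    [56, 0, 0, 0, 0, 0, 0],
    [70, 0, 0, 0, 0, 0, 0],
    [84, 0, 0, 0, 0, 0, 0],
    [84, 0, 0, -10, 0, 0, 0],
    [84, 0, 0, -40, 0, 0, 0],
    [84, 0, 0, -40, 0, 0, 0],
    [84, 0, 0, 0, 0, 0, 0],
  ],
)

```text
time_s: 57.0
tool_pos: [0.5488, 0.0633, 0.1465]
tool_rot: [-179.4, -1.2, -2.1]
force: [1.4, -0.3, -0.4]
grip_width: 0.0832
```

Call:
send_rows(
  plan=[
    [84, 0, 0, 0, 0, -0.11, 0],
    [84, 0, 0, 0, 0, -0.11, 0],
    [84, 0, 0, 0, 0, -0.11, 0],
    [84, 0, 0, 0, 0, -0.11, 0],
    [84, 0, 0, 0, 0, -0.11, 0],
    [84, 0, 0, 0, 0, -0.09, 0],
    [84, 0, 0, 0, 0, 0, 0],
    [84, 0, 0, 0, 0, 0, 0],
  ],
)

```text
time_s: 57.8
tool_pos: [0.5446, 0.0627, 0.1394]
tool_rot: [-179.2, 36.0, -1.6]
force: [-0.5, 0.8, 0.5]
grip_width: 0.0841
```

```bash
python3 -c "
from h import *
to([.540-.012,.062,.0557]);print(env.get_obs()['grip_width'],env.get_obs()['force'])"
```

```text
t 57.8 pos [0.5446 0.0627 0.1394] rot [-179.2   36.    -1.6] q [  17.   43.  -38.   73.   12.  106. -112.] z [-0.588  0.031 -0.808]
tool mm [35.8  2.2 77.4]
0.08408921551126951 [-0.51066662  0.82884292  0.54923831]
```

Call:
send_rows(
  plan=[
    [84, 18, 2, 20, 0, -0.045, 0],
    [84, 14, 0, 22, 0, 0, 0],
    [84, 0, 0, 22, 0, 0, 0],
    [84, 0, 0, 10, 0, 0, 0],
    [84, 0, 0, 0, 0, 0, 0],
    [84, 0, 0, 0, 0, 0, 0],
  ],
)

```text
time_s: 58.4
tool_pos: [0.5253, 0.0618, 0.064]
tool_rot: [-179.3, 38.5, -1.7]
force: [0.2, 0.2, 0.4]
grip_width: 0.084
```

```bash
python3 -c "
from h import *
to([.540-.012,.062,.0557]);print(env.get_obs()['grip_width'],env.get_obs()['force'])"
```

```text
t 58.4 pos [0.5253 0.0618 0.064 ] rot [-179.3   38.5   -1.7] q [  17.   47.  -36.   77.   13.  101. -112.] z [-0.621  0.031 -0.783]
tool mm [ 7.2 -0.2  4.8]
0.08397100268928673 [0.1747249  0.18031876 0.42348224]
```

Call:
send_rows(
  plan=[
    [84, 7, 0, 5, 0, 0, 0],
    [84, 0, 0, 0, 0, 0, 0],
    [20, 0, 0, 0, 0, 0, 0],
    [20, 0, 0, 0, 0, 0, 0],
    [20, 0, 0, 0, 0, 0, 0],
    [20, 0, 0, 0, 0, 0, 0],
    [20, 0, 0, 0, 0, 0, 0],
    [20, 0, 0, 0, 0, 0, 0],
    [20, 0, 0, 0, 0, 0, 0],
  ],
)

```text
time_s: 59.3
tool_pos: [0.527, 0.0622, 0.0541]
tool_rot: [-179.2, 38.6, -1.6]
force: [0.7, 1.6, 0.7]
grip_width: 0.0518
```

Call:
send_rows(
  plan=[
    [20, -10, 0, -13, 0, 0, 0],
    [20, -20, 0, -26, 0, 0, 0],
    [20, -20, 0, -26, 0, 0, 0],
    [20, 10, 0, 0, 0, 0.135, 0],
    [20, 10, 0, 0, 0, 0.135, 0],
    [20, 10, 0, 0, 0, 0.135, 0],
    [20, 10, 0, 0, 0, 0.135, 0],
    [20, 10, 0, 0, 0, 0.135, 0],
    [20, 10, 0, 0, 0, 0.135, 0],
    [20, 10, 0, 0, 0, 0.135, 0],
    [20, 0, 0, 0, 0, 0, 0],
  ],
)

```text
time_s: 60.4
tool_pos: [0.5887, 0.0581, 0.1167]
tool_rot: [-179.7, -15.3, -2.2]
force: [-1.8, -0.1, -2.2]
grip_width: 0.0513
```

```bash
python3 -c "
from h import *
to([.6,.066,.13]);print(env.get_obs()['grip_width'],env.get_obs()['force'])"
```

```text
t 60.4 pos [0.5887 0.0581 0.1167] rot [-179.7  -15.3   -2.2] q [  31.    9.  -44.  112.   12.   48. -111.] z [ 0.264 -0.005 -0.965]
tool mm [14.2 -8.4 -9.9]
0.05131696415269778 [-1.83450651 -0.13668515 -2.1589272 ]
```

Call:
send_rows(
  plan=[
    [20, 4, -4, -10, 0, 0.1, 0],
    [20, 4, -4, -5, 0, 0.1, 0],
    [20, 0, 0, 0, 0, 0.1, 0],
    [20, 0, 0, 0, 0, 0.1, 0],
    [20, 0, 0, 0, 0, 0.06, 0],
    [20, 0, 0, 0, 0, 0, 0],
    [20, 0, 0, 0, 0, 0, 0],
  ],
)

```text
time_s: 61.1
tool_pos: [0.5977, 0.0664, 0.1357]
tool_rot: [-179.2, -41.8, -2.7]
force: [0.4, 0.4, -1.8]
grip_width: 0.0517
```

```bash
python3 -c "
from h import *
to([.580,.066,.085]);print(env.get_obs()['grip_width'],env.get_obs()['force'])"
```

```text
t 61.1 pos [0.5977 0.0664 0.1357] rot [-179.2  -41.8   -2.7] q [  37.   -8.  -50.  132.   20.   14. -125.] z [ 0.666 -0.018 -0.746]
tool mm [-47.    1.5  26. ]
0.05174438736681109 [ 0.36546309  0.41023679 -1.82295085]
```

Call:
send_rows(
  plan=[
    [20, -11, 0, 7, 0, 0, 0],
    [20, -11, 0, 7, 0, 0, 0],
    [20, -11, 0, 7, 0, 0, 0],
    [20, -11, 0, 7, 0, 0, 0],
    [20, 0, 0, 0, 0, 0, 0],
    [20, 0, 0, 0, 0, 0, 0],
  ],
)

```text
time_s: 61.7
tool_pos: [0.5852, 0.0655, 0.0887]
tool_rot: [-179.2, -41.9, -2.9]
force: [0.6, -0.5, -0.8]
grip_width: 0.0518
```

```bash
python3 -c "
from h import *
to([.583,.066,.065]);print(env.get_obs()['grip_width'],env.get_obs()['force'])"
```

```text
t 61.7 pos [0.5852 0.0655 0.0887] rot [-179.2  -41.9   -2.9] q [  64.   -5.  -77.  135.   48.    8. -153.] z [ 0.668 -0.02  -0.744]
tool mm [-17.5  -0.1  16.2]
0.05176629958892319 [ 0.6381262  -0.51418908 -0.79115834]
```

Call:
send_rows(
  plan=[
    [20, -6, 0, 6, 0, -0.03, 0],
    [20, -5, 0, 5, 0, -0.02, 0],
    [20, -5, 0, 5, 0, 0, 0],
    [20, 0, 0, 0, 0, 0, 0],
    [20, 0, 0, 0, 0, 0, 0],
  ],
)

```text
time_s: 62.2
tool_pos: [0.5788, 0.0669, 0.0717]
tool_rot: [-179.1, -38.8, -2.4]
force: [-0.7, 0.4, -1.5]
grip_width: 0.0518
```

```bash
python3 -c "
from h import *
to([.583,.066,.065]);print(env.get_obs()['grip_width'],env.get_obs()['force'])"
```

```text
t 62.2 pos [0.5788 0.0669 0.0717] rot [-179.1  -38.8   -2.4] q [  53.    0.  -67.  134.   52.   13. -154.] z [ 0.627 -0.01  -0.779]
tool mm [-0.9  0.8  7.9]
0.05181885275089893 [-0.69775788  0.38836516 -1.49525639]
```

Call:
send_rows(
  plan=[
    [20, -2, 0, 2, 0.038, 0, -0.047],
    [20, -2, 0, 3, 0, 0, 0],
    [20, -2, 0, 2, 0, 0, 0],
    [20, 0, 0, 0, 0, 0, 0],
  ],
)

```text
time_s: 62.6
tool_pos: [0.578, 0.0653, 0.0619]
tool_rot: [-179.1, -38.8, 1.0]
force: [0.4, 0.0, -1.5]
grip_width: 0.052
```

```bash
python3 -c "
from h import *
to([.583,.066,.061]);print(env.get_obs()['grip_width'],env.get_obs()['force'])"
```

```text
t 62.6 pos [0.578  0.0653 0.0619] rot [-179.1  -38.8    1. ] q [  53.    2.  -66.  135.   54.   10. -152.] z [ 0.626  0.026 -0.779]
tool mm [ 3.4 -0.5  3.9]
0.052011620338904094 [ 0.37087359  0.01382815 -1.46153098]
```

Call:
send_rows(
  plan=[
    [20, -1, 0, 2, 0, 0, 0],
    [20, 0, 0, 0, 0, 0, 0],
    [20, 0, 0, 0, 0, 0, 0],
  ],
)

```text
time_s: 62.9
tool_pos: [0.5783, 0.0656, 0.0601]
tool_rot: [-179.1, -38.8, 1.0]
force: [1.1, 0.3, -2.2]
grip_width: 0.0516
```

Call:
send_rows(
  plan=[
    [20, -1, 0, 2, 0, 0, 0],
    [20, 0, 0, 0, 0, 0, 0],
    [20, 0, 0, 0, 0, 0, 0],
  ],
)

```text
time_s: 63.2
tool_pos: [0.5785, 0.0659, 0.0586]
tool_rot: [-179.2, -38.8, 1.1]
force: [0.6, -0.3, 0.5]
grip_width: 0.0518
```

Contact. Same loosening sequence.

Call:
send_rows(
  plan=[
    [20, -1, 0, 2, 0, 0, 0],
    [50, -1, 0, 1, 0, 0, 0],
    [50, -1, 0, 1, 0, 0, 0],
    [50, -1, 0, 2, 0, 0, 0],
    [50, -1, 0, 2, 0, 0, 0],
    [50, -1, 0, 1, 0, 0, 0],
    [50, 0, 0, 0, 0, 0, 0],
    [50, 0, 0, 0, 0, 0, 0],
  ],
  grip_force=3,
)

```text
time_s: 64.0
tool_pos: [0.5782, 0.0637, 0.0509]
tool_rot: [-179.3, -38.4, 1.3]
force: [0.3, 1.8, -0.8]
grip_width: 0.0518
```

Call:
send_rows(
  plan=[
    [53, 0, 0, 0, 0, 0, 0],
    [54, 0, 0, 0, 0, 0, 0],
    [56, 0, 0, 0, 0, 0, 0],
    [58, 0, 0, 0, 0, 0, 0],
    [58, 0, 0, 0, 0, 0, 0],
    [58, 0, 0, 0, 0, 0, 0],
  ],
)

```text
time_s: 64.6
tool_pos: [0.5782, 0.0619, 0.0507]
tool_rot: [-179.3, -38.4, 1.1]
force: [-0.1, 0.7, -1.1]
grip_width: 0.0577
```

```bash
python3 -c "
from h import *
to([.583,.066,.061]);chk((.587,.066,.08))"
```

```text
t 64.6 pos [0.5782 0.0619 0.0507] rot [-179.3  -38.4    1.1] q [  -1.    1.  -12.  136.   55.    8. -154.] z [ 0.62   0.024 -0.784]
tool mm [10.2 -4.  -5. ]
F [-0.1  0.7 -1.1]
0.91 [232. 182. 250. 216.] 
0.86 [259. 162. 279. 195.] <--
0.64 [ 80. 214. 122. 244.] 
0.46 [234. 132. 258. 154.]
```

Call:
send_rows(
  plan=[
    [87, 0, 0, 0, 0, 0, 0],
    [87, 0, 0, 0, 0, 0, 0],
    [87, 0, 0, 0, 0, 0, 0],
    [87, 0, 0, -10, 0, 0, 0],
    [87, 0, 0, -10, 0, 0, 0],
    [87, 0, 0, -10, 0, 0, 0],
    [87, 0, 0, -10, 0, 0, 0],
    [87, 0, 0, 0, 0, 0, 0],
  ],
)

```text
time_s: 65.5
tool_pos: [0.5535, 0.0615, 0.0831]
tool_rot: [-179.3, -38.5, 1.2]
force: [0.0, -0.1, -0.1]
grip_width: 0.087
```

```bash
python3 -c "
from h import *
to([.583,.066,.061]);chk((.587,.066,.08))"
```

```text
t 65.5 pos [0.5535 0.0615 0.0831] rot [-179.3  -38.5    1.2] q [  -3.   -6.  -10.  138.   31.   12. -130.] z [ 0.622  0.025 -0.783]
tool mm [ 9.4 -3.5 35.8]
F [ 0.  -0.1 -0.1]
0.96 [260. 161. 278. 195.] <--
0.88 [228. 179. 250. 216.] 
0.63 [237. 148. 241. 155.] 
0.62 [ 79. 213. 122. 245.]
```

Call:
send_rows(
  plan=[
    [87, 0, 0, -10, 0, 0, 0],
    [87, 0, 0, -10, 0, 0, 0],
    [87, 0, 0, -10, 0, 0, 0],
    [87, 0, 0, 0, 0, 0, 0],
  ],
)

```text
time_s: 66.0
tool_pos: [0.535, 0.0607, 0.1061]
tool_rot: [-179.3, -38.4, 1.2]
force: [-0.4, 0.8, 0.2]
grip_width: 0.0872
```

Call:
send_rows(
  plan=[
    [87, 8, 0, -11, 0, 0, 0],
    [87, 8, 0, -11, 0, 0, 0],
    [87, 8, 0, -14, 0, -0.06, 0],
    [87, 8, 0, -16, 0, -0.1, 0],
    [87, 4, 0, -18, 0, -0.1, 0],
    [87, 2, 0, -20, 0, -0.1, 0],
    [87, 0, 0, -20, 0, -0.1, 0],
    [87, 0, 0, -30, 0, -0.1, 0],
    [87, 0, 0, -30, 0, -0.1, 0],
    [87, 0, 0, 0, 0, 0, 0],
  ],
)

```text
time_s: 67.0
tool_pos: [0.506, 0.0576, 0.284]
tool_rot: [-179.6, -0.8, 1.5]
force: [0.6, -0.4, -0.3]
grip_width: 0.0869
```

```bash
python3 -c "
from h import *
to([.5,-.25,.35]);chk((.587,.066,.08))"
```

```text
t 67.0 pos [0.506  0.0576 0.284 ] rot [-179.6   -0.8    1.5] q [-16.  -1.   7.  98.  -0.  82. -98.] z [ 0.013  0.008 -1.   ]
tool mm [-12.9 306.9 -68.4]
F [ 0.6 -0.4 -0.3]
0.86 [258. 163. 278. 199.] <--
0.85 [ 81. 215. 121. 244.] 
0.74 [233. 133. 260. 154.] 
0.63 [230. 182. 248. 216.] 
0.32 [126. 137. 329. 294.] <--
```

Call:
send_rows(
  plan=[
    [87, 0, 0, -30, 0, 0, 0],
    [87, 0, 0, -30, 0, 0, 0],
    [87, 0, 0, 0, 0, 0, 0],
    [87, 0, 0, 0, 0, 0, 0],
  ],
)

```text
time_s: 67.5
tool_pos: [0.5006, 0.0572, 0.3402]
tool_rot: [-179.5, -0.5, 1.6]
force: [0.9, 0.0, -0.4]
grip_width: 0.0874
```

Run:
```python
from h import *
to([.5,0,.35])
pic('scene','s6',crop=(115,110,335,290),scale=3.6)
C=np.array([.552,-.115]);y=np.radians(-2.7);ex=np.array([np.cos(y),np.sin(y)]);ey=np.array([-ex[1],ex[0]])
for n,x0,y0 in(('Fa',.585,.062),('Fb',.573,-.068),('N1',.554,-.26),('N2',.535,-.37)):
    u=proj('scene',[x0,y0,.08])
    for r in env.regions_of('scene','F1'):
        x=r['rect']
        if x[0]<u[0]<x[2] and x[1]<u[1]<x[3] and x[2]-x[0]<40:
            f=sorted(fit('scene',r['region'],x0,y0),key=lambda t:-t[1])[:3]
            print(n,round(r['confidence'],2),[tuple(map(float,t)) for t in f],'carrier',np.round([(np.array(f[0][2:])-C)@ex,(np.array(f[0][2:])-C)@ey],3)); break
```

```text
t 67.5 pos [0.5006 0.0572 0.3402] rot [-179.5   -0.5    1.6] q [-16.  -2.   7.  93.  -0.  88. -98.] z [ 0.009  0.009 -1.   ]
tool mm [ -2.1  57.1 -10.3]
Fa 0.79 [(0.0, 0.9, 0.573, 0.062), (4.0, 0.898, 0.567, 0.062), (8.0, 0.879, 0.567, 0.062)] carrier [0.013 0.178]
Fb 0.57 [(0.0, 0.903, 0.573, -0.068), (4.0, 0.886, 0.573, -0.074), (-4.0, 0.866, 0.579, -0.074)] carrier [0.019 0.048]
```

View pics/s6.png

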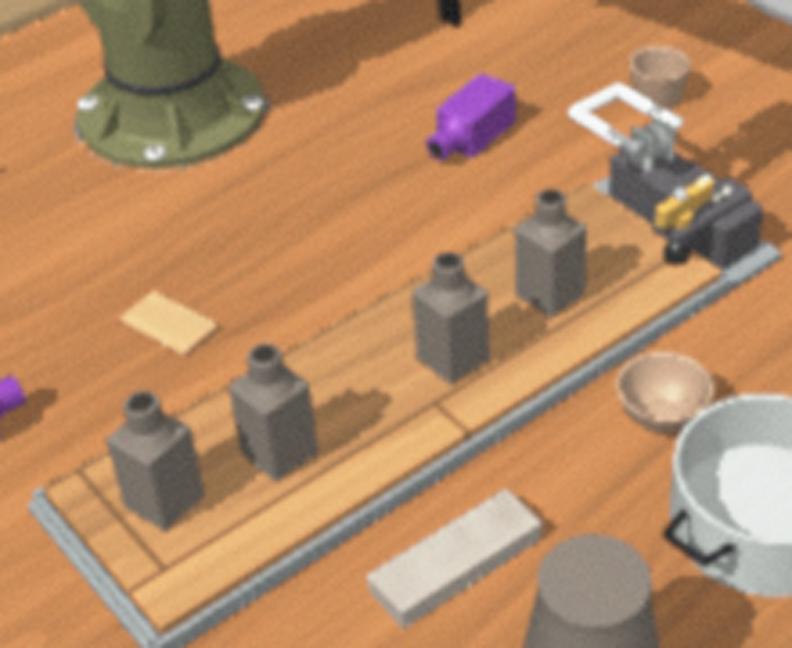

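All four flasks stand in the row, the lever is level and the wing points at the mark. The gripper is clear, so I'm handing in.

```bash
python3 -c "
from cell import env
print(env.sign_off())"
```

```text
the job is handed in; nothing more can be done
None
```

The job is handed in, and the last checks show the board ready for the kiln. The foot's force on the board could not be measured; that it presses is inferred from the closed lever and the nut at the mark.

- **Clamp:** I flipped the lever up to about 1.5 rad and turned the nut clockwise until its long wing pointed at the white mark, about q = 1.98 by tool yaw. I then closed the lever. Pressing the cross bar from above met contact at its closed height with 11 N, so it sits on its stop.
- **Flasks:** Two flasks had tipped and both now stand. The one whose neck pointed at the robot toppled again as I backed the gripper away the first time, for a reason I could not establish. I picked it up, turned it round, stood it up again and retracted in checked stages.
- **Final picture:** It shows four upright flasks, the level lever, the wing at the mark and the bystanders in view where they were. Fitting the flask shape to the picture puts the two re-stood flasks at 0° lean, 13 mm and 19 mm from the centre line.
- **Not checked at the end:** The shape fit gave no result for the two flasks that stood from the start. They look upright, and the first pictures put them within 10 mm of the centre line.
- **Force spike:** The wrist read about 100 N for a moment, below the 120 N limit. It came when joint 6 read 118° rounded, against its 117.66° limit, so it may have reached the limit; nothing was in contact.

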